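Turn the tasting tokens green side up through the twisted chute

TASK

The wooden tasting tokens lie plain side up on the pocket board: lift the green cover block off the mouth of the token turner and lay it flat on the stall table, then pluck each token and drop it through the twisted chute, so that all of them end up lying green side up in the catch tray. When every token is there, put the cover block back flat over the mouth so that it closes it completely, and leave the jars, the salami and the card stand alone.

Things in the scene. Friction and masses are not known exactly. Their poses are not given: they have to be found in the camera images.
- turner: Token turner, fixed: wooden post (x -211 to -181 mm, 58 wide, foot 90 wide), hopper on top (x -181 to -110, rim 232 mm high), a cage of six twisted steel rods below it, and an open catch tray at its foot (x 5 to 178). Origin on the table under it; z up; +x is the level direction in which tokens travel. Beside hopper and cage (|y| over 50 mm) the table is free.
- mouth (a point): Centre of the hopper's level mouth, at rim height. Opening 57 mm along the turner's x, 46 mm along its y, rim 6 mm wide; its back wall (-x side) slopes down at 50 degrees to the slot, 16 x 37 mm. Let tokens go lying level, centred here within 4 mm, 8 to 25 mm above the rim; close to the +x rim they may tip the wrong way.
- twist (a point): Middle of the twisted cage, inside it, about 115 mm above the table. The cage falls at 50 degrees along the turner's +x and turns a token half over (upper face down); a token put through twice is back as it was. It slides down by itself in a second.
- catch (a point): Centre of the flat floor of the catch tray, on its surface, 8 mm above the table. Inside, the turner's y = -58 to 58, x up to 172 mm; its ramp takes up x = 5 to 57 mm (a token lying there is in the tray too); at the far end a V-shaped wall points at the ramp (tip at x = 128, y = 0) and spreads the tokens. Side walls rise to 30 mm, V and end wall to 40 mm above the table.
- cover: Loose green-painted wooden cover block, 88 x 62 x 18 mm (its x, y, z), 40 to 85 g, the same on both faces; origin at its centre. At the start it lies on the mouth's rim, centre 9 mm above it, its x roughly along the turner's x. Grip it across the 62 mm.
- rack: Pocket board, fixed: dark board 156 x 218 mm, 6 mm thick, with 3 x 4 brown blocks 32 mm square, 4 mm high (tops 10 mm above the table) on a 62 mm grid. Each pocket lies between four blocks; finger grooves 30 mm wide run between the blocks along its x and y. Origin on the table under its centre. Pocket centres at x = -31 or 31 mm, y = -62, 0 or 62 mm.
- token1: Wooden token 1 of 6 (4 to 6 are present): disc 32 mm across, 8 mm thick, 14 g, slippery on the turner; origin at its centre, z out of its plain pale face; the other face (-z) is dark green. At the start it lies loose in a pocket, plain side up, on the floor 6 mm above the table; grip it by the rim, fingers in a groove, closing along the rack's x or y.
- token2: Wooden token 2 of 6 (4 to 6 are present): disc 32 mm across, 8 mm thick, 14 g, slippery on the turner; origin at its centre, z out of its plain pale face; the other face (-z) is dark green. At the start it lies loose in a pocket, plain side up, on the floor 6 mm above the table; grip it by the rim, fingers in a groove, closing along the rack's x or y.
- token3: Wooden token 3 of 6 (4 to 6 are present): disc 32 mm across, 8 mm thick, 14 g, slippery on the turner; origin at its centre, z out of its plain pale face; the other face (-z) is dark green. At the start it lies loose in a pocket, plain side up, on the floor 6 mm above the table; grip it by the rim, fingers in a groove, closing along the rack's x or y.
- token4: Wooden token 4 of 6 (4 to 6 are present): disc 32 mm across, 8 mm thick, 14 g, slippery on the turner; origin at its centre, z out of its plain pale face; the other face (-z) is dark green. At the start it lies loose in a pocket, plain side up, on the floor 6 mm above the table; grip it by the rim, fingers in a groove, closing along the rack's x or y.
- token5: Wooden token 5 of 6 (4 to 6 are present): disc 32 mm across, 8 mm thick, 14 g, slippery on the turner; origin at its centre, z out of its plain pale face; the other face (-z) is dark green. At the start it lies loose in a pocket, plain side up, on the floor 6 mm above the table; grip it by the rim, fingers in a groove, closing along the rack's x or y.
- token6: Wooden token 6 of 6 (4 to 6 are present): disc 32 mm across, 8 mm thick, 14 g, slippery on the turner; origin at its centre, z out of its plain pale face; the other face (-z) is dark green. At the start it lies loose in a pocket, plain side up, on the floor 6 mm above the table; grip it by the rim, fingers in a groove, closing along the rack's x or y.
- jar_green: Loose round jar with a green band, 76 mm across, 114 mm tall, to be left alone; origin at its underside.
- jar_orange: Loose round jar with an orange band, 76 mm across, 114 mm tall, to be left alone; origin at its underside.
- salami: Salami 48 mm across and 150 mm long, fixed, to be left alone; origin at its underside, it lies along its x.
- card_stand: Small dark blue card block 30 x 90 x 60 mm, fixed, to be left alone; origin at its underside.
There are look-alikes about, which are no part of the job. There is more than one size of the cover; the job needs the middle-sized.

How it is judged:
By the outcome, as a careful person would: the job done as asked, in the order asked, and still so for the second after the job is handed in, with the robot touching nothing.
Of token1, token2, token3, token4, token5, token6 only 4 to 6 are there at a start; the rules pass over those that are not, and their reading is None.
At some moment in a run one of token1, token2, token3, token4, token5, token6 may be knocked a few centimetres aside while the robot is not near it.
Once in a run the grip may slacken for a moment while it holds something.
It also fails if it takes over 210 s, if anything falls off the work surface, if the arm or the gripper's body presses on something with over 40 N, if the wrist force passes 120 N, or if a joint passes its speed limit or range.

ROBOT

A 6-joint arm with a two-finger parallel gripper is mounted at the origin on the work surface. World frame = base frame: x ahead of the robot, y to its left, z up, the work surface at z = 0. Lengths are in m, angles in rad, forces in N, time in s.
With the tool pointing down it reaches from about 0.225 to 0.875 m from the base axis. Payload 3.4 kg.
Tool frame: the origin (TCP) lies at the very end of the fingers, on their centre line; the grasp point (between the pads) lies 19 mm behind it; z points along the fingers, x is the direction in which the jaws open and shut, and the axes are right-handed (so a half turn about z gives the same grasp; the last joint's range is limited). The gripper opens to 85 mm and grips with 20 to 120 N. Pads are 22 mm wide; open, the fingers measure 114 mm over their backs; the gripper's body (76 mm by 85 mm) begins 54 mm behind the grasp point. The pads swing forward as they close: fully open they stand 13 mm farther back than shut.
Start: joints at [-1.4, 0.276, 1.505, -0, 1.361, -0.121], TCP at [0.165, -0.551, 0.193] pointing down, gripper open.
Joint ranges: [-2.89, 2.89], [-0.75, 2.08], [0.22, 2.7], [-1.18, 4.32], [0.11, 2.71], [-2.7, 2.7]. Speed limits (rad/s): [2.57, 2.57, 3.14, 3.14, 3.14, 3.14].

INTERFACE

Orientations are given as a unit quaternion [w, x, y, z].
In Python, from rig import manip gives the robot as it stands.
- The arm moves only by the tool carry_out, never from a script. Its argument "series" is a list of rows, each a list of 2 entries, a list of its own where there are three numbers: the shift along the tool's x, y, z in mm, then the turn about the tool's z in degrees. A call has 1 to 10 rows; each row shifts and turns the pose as measured when the row begins, along the tool's axes as they then stand; what a row does not reach is not made up. A row lasts 1/12 s, in which the tool goes at most 41.7 mm and 7.16 degrees, less where a joint would pass 70% of its speed; a pose out of reach is approached as far as the arm can. A call is refused whole if a number of a shift passes 41.7 or a number of a turn 7.16, either way. A call with a gripper value outside its range is refused whole. "fingers" is the finger opening in mm, from 0 to 85.4, set as the call begins (left out, the last holds). The fingers move at their own pace and stop on an object; "squeeze" is the grip in N (left out, the last holds). Time passes only in rows, so rows that do not move let the fingers close. It gives the time, the measured TCP pose, the force and the opening at its end, in the units of the state.
- manip.get_state(): the state, without advancing time (a new reading comes with each control period).
- manip.get_image(name): name is "side" or "top" or "wrist"; returns a dict with "frame" (420x560x3 uint8, blue, green, red), "K" (3x3 intrinsics, pixels), "k1" (the pictures are not rectified: a ray, as slopes to the right and down, at radius r is drawn at 1 + k1 r^2 times it, then the intrinsics apply), "rvec" (rotation vector, rad) and "tvec" (3), from world to camera coordinates, as OpenCV has them; the wrist camera has in their place "mount" (4x4, takes a point from camera to tool coordinates, whose origin is the TCP and whose axes are the tool frame's). Camera axes: x right, y down, z forward; pixel columns grow to the right and rows downward; lengths in m; the calibration is good to about 2 mm. A picture is of the moment at which its call begins: read the wrist's pose just before it. There is no depth.
- manip.sign_off(): hands the job in, once; it reports no verdict.
The state is a dict: "clock": time; "qpos": joint angles; "qd": joint speeds; "effort": joint torques, N m; "position": TCP position; "ee_rot": TCP orientation; "contact_force": force on the tool from outside, world axes, zero at the start; "moment": the same for the moment, N m; "width": finger opening in m.
Only numpy, scipy, OpenCV 4.12 (cv2) and the standard library are available. Lean on these libraries where they do the work, as an engineer would, in place of code of your own. Each camera call takes 0.05 s, during which the arm holds its last target. There are 200 camera calls.

## Working session

There is one attempt and no reset: what is moved stays moved. The work goes in short steps, Python scripts to look and compute and a tool call to move; the robot and the scene stay as the last step left them, time stands still between calls to the robot, and variables do not carry over. Pictures are saved under pics/ and viewed, about 12 in all and at most 16, crops included, and the job is handed in when it is done.

Besides the shell and the picture viewer there is one more tool, called after "Emit:" by a JSON object that holds its "name" and its "arguments", one argument or row to a line. carry_out: Moves the arm, as the interface text tells. Its arguments: {"type":"object","properties":{"series":{"type":"array","items":{"type":"array"}},"fingers":{"type":"number"},"squeeze":{"type":"number"}},"required":["series"]}

```bash
ls; mkdir -p pics; cat > h.py <<'E'
import numpy as np, cv2
from scipy.spatial.transform import Rotation as R
from rig import manip
def st(): return manip.get_state()
def tool(s):
    q=s["ee_rot"]; return R.from_quat([q[1],q[2],q[3],q[0]]).as_matrix(), np.array(s["position"])
def grab(name):
    s=st(); im=manip.get_image(name)
    K=np.array(im["K"]); k1=im["k1"]
    if name=="wrist":
        Rt,p=tool(s); M=np.array(im["mount"]); C=Rt@M[:3,3]+p; Rc=Rt@M[:3,:3]
    else:
        Rw=cv2.Rodrigues(np.array(im["rvec"],float))[0]; Rc=Rw.T; C=-Rw.T@np.array(im["tvec"],float).ravel()
    return dict(f=np.array(im["frame"]),K=K,k1=k1,C=C,Rc=Rc)
def ray(c,uv):
    d=cv2.undistortPoints(np.array(uv,float).reshape(-1,1,2),c["K"],np.array([c["k1"],0,0,0.]))[:,0]
    return np.c_[d,np.ones(len(d))]@c["Rc"].T
def onz(c,uv,z):
    d=ray(c,uv); return c["C"]+d*((z-c["C"][2])/d[:,2])[:,None]
def proj(c,P):
    P=np.array(P,float).reshape(-1,3); Rw=c["Rc"].T
    return cv2.projectPoints(P,cv2.Rodrigues(Rw)[0],-Rw@c["C"],c["K"],np.array([c["k1"],0,0,0.]))[0][:,0]
def tri(obs): # list of (c,uv)
    A=np.zeros((3,3));b=np.zeros(3)
    for c,uv in obs:
        d=ray(c,[uv])[0]; d/=np.linalg.norm(d); Q=np.eye(3)-np.outer(d,d); A+=Q; b+=Q@c["C"]
    X=np.linalg.solve(A,b); return X
E
python3 - <<'E'
from h import *
import pickle
for n in ("top","side","wrist"):
    c=grab(n); pickle.dump(c,open(n+"0.pkl","wb")); cv2.imwrite(f"pics/{n}0.png",c["f"]); print(n,c["C"],c["Rc"][:,2],c["K"][0,0],c["k1"])
print(st())
E
```

```text
pics
top [0.48648817 0.04131716 1.15689547] [ 0.09699584  0.01162323 -0.99521692] 392.99901927512366 -0.004970418572114508
side [ 0.51403859 -1.08733207  0.81666074] [ 0.04776541  0.86620958 -0.49739264] 506.81632920667556 -0.01691565933067561
wrist [ 0.24396752 -0.52701366  0.37377798] [-0.30464734 -0.09056208 -0.94815005] 295.4221874453616 0.010441900629733391
{'clock': 0.15, 'qpos': array([-1.39999361e+00,  2.76451718e-01,  1.50582669e+00, -6.77304427e-06,
        1.36071818e+00, -1.21014585e-01]), 'qd': array([-0.00123741, -0.00145622, -0.00280046,  0.00063419, -0.0024815 ,
       -0.00084048]), 'effort': array([ 5.68475625e-04, -4.17145729e+01, -2.46032041e+01, -3.06050542e-04,
        7.60967407e-03, -2.11112058e-05]), 'position': array([ 0.16533132, -0.5502518 ,  0.19224357]), 'ee_rot': array([-4.81459726e-04,  8.02400739e-01, -5.96785188e-01, -5.10852230e-04]), 'contact_force': array([-0.10002558, -0.09892423, -0.02630966]), 'moment': array([-0.02577513, -0.01207212,  0.00650256]), 'width': 0.08534928306103332}
```

```bash
python3 -c "
import cv2
a=cv2.imread('pics/top0.png');cv2.imwrite('pics/top0b.png',cv2.resize(a,(800,600),interpolation=cv2.INTER_CUBIC))
a=cv2.imread('pics/side0.png');cv2.imwrite('pics/side0b.png',cv2.resize(a,(800,600),interpolation=cv2.INTER_CUBIC))"
```

```text
(no output)
```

View pics/top0b.png

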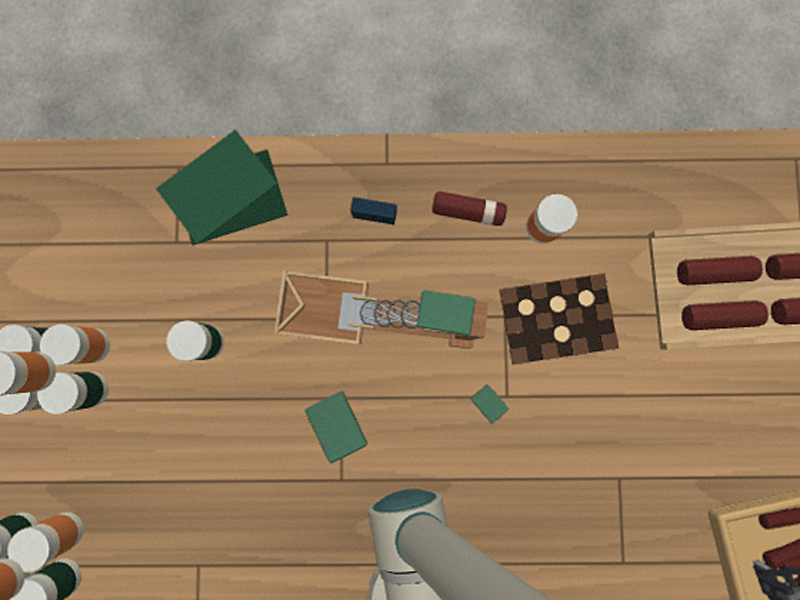

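View pics/side0b.png

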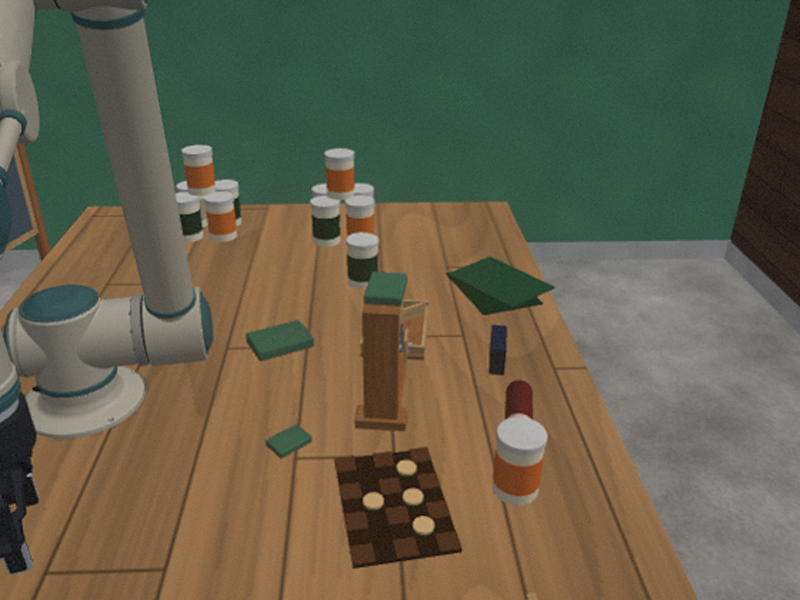

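The top view shows the turner (its +x to the left, about +y in the world) with the green cover at (447,312). The pocket board is at (560,318) with four pale tokens. Decoy green blocks lie at (336,426) and (490,404). Next I'll measure.

```bash
cat >> h.py <<'E'
def blobs(mask,amin):
    n,l,s,ce=cv2.connectedComponentsWithStats(mask.astype(np.uint8))
    return [(s[i,4],ce[i],(l==i).astype(np.uint8)) for i in range(1,n) if s[i,4]>=amin]
def hsv(f): return cv2.cvtColor(f,cv2.COLOR_BGR2HSV).astype(int)
E
python3 - <<'E'
from h import *
import pickle
np.set_printoptions(precision=4,suppress=True)
T=pickle.load(open("top0.pkl","rb"));S=pickle.load(open("side0.pkl","rb"))
for nm,c in (("top",T),("side",S)):
    f=c["f"];h=hsv(f)
    for p in ([(368,215),(390,234),(313,218),(325,300),(375,212)] if nm=="top" else [(286,347),(270,196),(270,240),(200,240)]): print(nm,p,h[p[1],p[0]])
    g=(h[...,0]>60)&(h[...,0]<95)&(h[...,1]>90)
    if nm=="side": g[:190,:]=0
    for a,ce,m in blobs(g,60):
        r=cv2.minAreaRect(cv2.findContours(m,0,1)[0][0]); print("green",a,ce,r)
    t=(h[...,2]>175)&(h[...,1]>50)&(h[...,1]<140)&(h[...,0]>12)&(h[...,0]<32)
    for a,ce,m in blobs(t,25):
        if a<400: print("tok",a,ce,onz(c,ce,.014)[0])
    d=(h[...,2]<75)&(h[...,0]<25)
    for a,ce,m in blobs(d,600): print("dark",a,ce)
E
```

```text
top (368, 215) [ 19  88 217]
top (390, 234) [ 19  87 221]
top (313, 218) [ 73  91 118]
top (325, 300) [ 16 104 155]
top (375, 212) [ 5 70 44]
green 4164 [156.8598 133.2654] ((158.75375366210938, 135.57867431640625), (69.089599609375, 78.9984130859375), 57.03059387207031)
green 86 [307.5116 207.7209] ((310.5, 209.0), (10.0, 31.0), 90.0)
green 67 [327.6866 222.4478] ((325.8513488769531, 220.8918914794922), (8.219949722290039, 25.153045654296875), 9.462322235107422)
green 63 [298.0476 224.9048] ((300.9189147949219, 223.4864959716797), (16.111101150512695, 12.494322776794434), 9.462322235107422)
green 114 [148.886  239.9123] ((147.66876220703125, 240.62364196777344), (12.53334903717041, 23.96206283569336), 12.26477336883545)
green 213 [ 63.6714 272.2066] ((62.0, 273.5), (25.0, 18.0), 90.0)
green 127 [342.8583 281.811 ] ((342.552978515625, 282.3117980957031), (22.23537254333496, 14.75127124786377), 49.39870071411133)
green 231 [235.5498 299.0866] ((235.1000213623047, 298.7000427246094), (40.696434020996094, 29.06888198852539), 63.43495178222656)
green 156 [  9.8974 365.9551] ((10.08257293
[... 2610 characters left out ...]
6]
side (200, 240) [65 73 98]
green 987 [353.6484 199.4184] ((349.27008056640625, 196.49270629882812), (70.38021850585938, 25.071067810058594), 25.016895294189453)
green 67 [ 44.2836 216.7761] ((44.402442932128906, 216.8780517578125), (12.181553840637207, 11.400684356689453), 51.34019470214844)
green 118 [  6.5254 277.7797] ((6.71823787689209, 277.64642333984375), (7.878917694091797, 24.380046844482422), 41.987213134765625)
tok 84 [284.1071 326.4524] [ 0.5791 -0.2148  0.014 ]
tok 95 [288.8421 346.7895] [ 0.5855 -0.2791  0.014 ]
tok 97 [261.0103 349.8454] [ 0.5248 -0.2858  0.014 ]
tok 110 [296.0273 366.7727] [ 0.5965 -0.3369  0.014 ]
dark 5691 [543.0715 121.2674]
dark 3147 [274.4299 357.1551]
```

```bash
python3 - <<'E'
from h import *
import pickle
np.set_printoptions(precision=4,suppress=True)
T=pickle.load(open("top0.pkl","rb"));S=pickle.load(open("side0.pkl","rb"))
tt=np.array([(409.7586,208.1494),(389.7386,212.3636),(367.8068,214.4886),(392.7386,233.1591)])
ss=np.array([(296.0273,366.7727),(288.8421,346.7895),(284.1071,326.4524),(261.0103,349.8454)])
for a,b in zip(tt,ss): print("tri tok",tri([(T,a),(S,b)]))
def rect(c,m,z,w=None):
    pts=cv2.findContours(m.astype(np.uint8),0,1)[0]; pts=max(pts,key=cv2.contourArea)[:,0].astype(float)
    P=onz(c,pts,z)[:,:2]; r=cv2.minAreaRect((P*1000).astype(np.float32)); return r
h=hsv(T["f"])
g=(h[...,0]>60)&(h[...,0]<95)&(h[...,1]>60)&(h[...,2]>85)
for a,ce,m in blobs(g,150):
    if a<3000: print("cov",a,ce,[rect(T,m,z) for z in (.018,.25)])
d=(h[...,2]<125)&((h[...,0]<25)|(h[...,0]>170)); k=np.zeros_like(d);k[180:265,340:440]=1
dd=cv2.morphologyEx((d&k).astype(np.uint8),cv2.MORPH_CLOSE,np.ones((9,9)))
for a,ce,m in blobs(dd,500): print("rack",a,ce,rect(T,m,.008))
hs=hsv(S["f"]); g=(hs[...,0]>60)&(hs[...,0]<95)&(hs[...,1]>60)&(hs[...,2]>60);g[:185]=0;g[:,:150]=0
for a,ce,m in blobs(g,100):
    ct=max(cv2.findContours(m,0,1)[0],key=cv2.contourArea); ap=cv2.approxPolyDP(ct,3,True)[:,0]; print("side",a,ce,ap.tolist())
g=(h[...,0]>60)&(h[...,0]<95)&(h[...,1]>60)&(h[...,2]>85)
for a,ce,m in blobs(g,150):
    ct=max(cv2.findContours(m,0,1)[0],key=cv2.contourArea); print("top",a,cv2.approxPolyDP(ct,3,True)[:,0].tolist())
E
```

```text
tri tok [ 0.5975 -0.3358  0.0128]
tri tok [ 0.5862 -0.2773  0.0122]
tri tok [ 0.5802 -0.2132  0.0126]
tri tok [ 0.5254 -0.2838  0.012 ]
cov 1126 [156.9556 131.6226] [((840.7745971679688, 424.33837890625), (142.05935668945312, 205.4754638671875), 37.193763732910156), ((768.6043090820312, 346.31463623046875), (113.12100982666016, 163.61883544921875), 37.1937141418457)]
cov 939 [312.0607 218.3642] [((571.4679565429688, -49.96181869506836), (107.61267852783203, 74.27027130126953), 80.19390869140625), ((554.156982421875, -31.367725372314453), (85.6912841796875, 59.14101028442383), 80.19396209716797)]
cov 345 [342.4145 282.3768] [((387.40399169921875, -133.25881958007812), (63.62983703613281, 43.46809768676758), 39.85673904418945), ((407.5880432128906, -97.69660949707031), (50.66805648803711, 34.61339569091797), 39.85673522949219)]
cov 1178 [234.657  298.5586] [((344.27056884765625, 174.42343139648438), (116.3079833984375, 82.3346939086914), 25.767560958862305), ((373.2411804199219, 147.30886840820312), (92.61531829833984, 65.56263732910156), 25.767555236816406)]
cov 179 [284.1397 351.8883
[... 1285 characters left out ...]
9], [144, 145], [147, 142], [137, 139], [137, 144], [132, 138], [131, 144], [124, 144], [136, 150], [131, 144], [139, 141], [145, 144], [140, 147], [144, 145], [144, 149], [152, 152], [142, 150], [141, 154], [138, 149], [140, 159], [135, 163], [133, 160], [139, 166], [137, 169], [192, 128], [185, 119], [178, 119], [186, 120], [174, 126], [174, 121], [168, 122], [170, 117], [178, 116], [173, 117], [175, 111], [182, 118], [177, 108], [172, 110], [175, 107], [171, 108]]
top 939 [[296, 204], [292, 227], [328, 233], [331, 209]]
top 345 [[340, 270], [330, 279], [345, 295], [355, 286]]
top 1178 [[239, 275], [214, 287], [231, 323], [255, 311]]
top 179 [[300, 348], [274, 350], [269, 355], [285, 356]]
```

```bash
cat >> h.py <<'E'
def yaw(s): Rt,_=tool(s); return np.degrees(np.arctan2(Rt[1,0],Rt[0,0]))
def plan(wps,v=40.,w=7.0,show=True):
    """wps: list of (x,y,z,yawdeg[,v]) in m/deg; prints rows in tool axes"""
    s=st(); p=tool(s)[1]*1000; a=yaw(s); rows=[]
    for wp in wps:
        t=np.array(wp[:3])*1000; vv=wp[4] if len(wp)>4 else v
        da=(wp[3]-a+180)%360-180
        n=max(int(np.ceil(np.linalg.norm(t-p)/vv)),int(np.ceil(abs(da)/w)),1)
        for i in range(n):
            d=(t-p)/(n-i); q=np.radians(a)
            x=np.array([np.cos(q),np.sin(q),0]);y=np.array([np.sin(q),-np.cos(q),0])
            r=[round(float(d@x),1),round(float(d@y),1),round(float(-d[2]),1)]; tr=round(float(-da/n),2)
            rows.append([r,[tr]] if False else [r,tr])
            p=p+r[0]*x+r[1]*y+r[2]*np.array([0,0,-1]); a-=tr
    print("state",np.round(tool(s)[1],4),round(yaw(s),2),"w",round(s["width"],4),"t",round(s["clock"],2),"F",np.round(s["contact_force"],1))
    for i in range(0,len(rows),10): print(str(rows[i:i+10]).replace(" ",""))
E
python3 -c "
from h import *
plan([(.2,-.5,.3,-60),(.56,-.2,.3,-10)])"
```

```text
state [ 0.1653 -0.5503  0.1922] -73.28 w 0.0853 t 0.15 F [-0.1 -0.1 -0. ]
[[[-9.5,-11.9,-26.9],-3.32],[[-8.8,-12.5,-27.0],-3.32],[[-8.1,-12.9,-26.9],-3.32],[[-7.4,-13.4,-27.0],-3.32],[[-6.7,-38.5,0.0],-4.17],[[-3.8,-38.9,0.0],-4.17],[[-1.0,-39.0,0.0],-4.17],[[1.8,-39.0,0.0],-4.17],[[4.7,-38.8,0.0],-4.17],[[7.5,-38.3,0.0],-4.17]]
[[[10.2,-37.7,0.0],-4.17],[[13.0,-36.8,0.0],-4.17],[[15.6,-35.8,0.0],-4.17],[[18.2,-34.6,0.0],-4.17],[[20.6,-33.1,0.0],-4.17],[[23.0,-31.6,0.0],-4.17]]
```

Emit:
{"name": "carry_out", "arguments": {
  "series": [
    [[-9.5,-11.9,-26.9],-3.3],
    [[-8.8,-12.5,-27],-3.3],
    [[-8.1,-12.9,-26.9],-3.3],
    [[-7.4,-13.4,-27],-3.3],
    [[-6.7,-38.5,0],-4.2],
    [[-3.8,-38.9,0],-4.2],
    [[-1,-39,0],-4.2],
    [[1.8,-39,0],-4.2],
    [[4.7,-38.8,0],-4.2],
    [[7.5,-38.3,0],-4.2]
  ]
}}

```text
clock: 0.98
position: [0.3796, -0.3446, 0.3016]
ee_rot: [-0.002, 0.956, -0.292, -0.002]
contact_force: [1.1, -1.0, 0.5]
width: 0.0857
```

Emit:
{"name": "carry_out", "arguments": {
  "series": [
    [[10.2,-37.7,0],-4.2],
    [[13,-36.8,0],-4.2],
    [[15.6,-35.8,0],-4.2],
    [[18.2,-34.6,0],-4.2],
    [[20.6,-33.1,0],-4.2],
    [[23,-31.6,0],-4.2],
    [[0,0,0],0],
    [[0,0,0],0]
  ]
}}

```text
clock: 1.65
position: [0.5671, -0.1723, 0.299]
ee_rot: [-0.005, 0.998, -0.059, -0.002]
contact_force: [-0.4, -0.8, 0.3]
width: 0.0853
```

```bash
python3 - <<'E'
from h import *
import pickle
c=grab("wrist"); pickle.dump(c,open("w1.pkl","wb")); cv2.imwrite("pics/w1.png",c["f"])
plan([(.56,-.2,.3,-10)])
E
```

```text
state [ 0.5672 -0.1721  0.2988] -6.8 w 0.0856 t 1.7 F [ 0.4 -0.2 -0.1]
[[[-3.8,28.6,-1.2],3.2]]
```

View pics/w1.png

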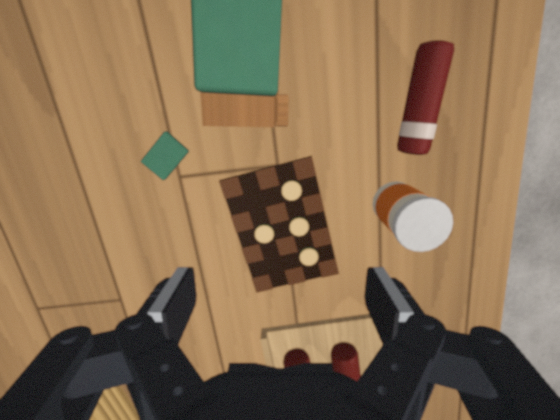

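The wrist view shows the rack with corners near (220,180), (312,157), (338,272) and (257,291). The tokens are at (291,190), (299,227), (264,234) and (309,257). The cover is at the top left, with its near edge at about y=92.

```bash
cat >> h.py <<'E'
def rackfit(c,box):
    """box u0,v0,u1,v1 ; returns rect (mm) of dark rack and tokens at z .014"""
    h=hsv(c["f"]); k=np.zeros(h.shape[:2],bool); u0,v0,u1,v1=box; k[v0:v1,u0:u1]=1
    d=((h[...,2]<115)&k).astype(np.uint8); d=cv2.morphologyEx(d,cv2.MORPH_CLOSE,np.ones((7,7)))
    a,ce,m=max(blobs(d,300),key=lambda b:b[0]); ct=max(cv2.findContours(m,0,1)[0],key=cv2.contourArea)[:,0]
    P=onz(c,ct.astype(float),.009)[:,:2]*1000
    hull=cv2.convexHull(P.astype(np.float32)); r=cv2.minAreaRect(hull)
    g=(cv2.dilate(m,np.ones((5,5)))>0)
    fill=cv2.fillPoly(np.zeros_like(m),[cv2.convexHull(ct)],1)>0
    t=fill&(h[...,2]>170)
    toks=[(onz(c,ce,.014)[0]*1000,ce,a) for a,ce,_ in blobs(t,40)]
    return r,toks
E
python3 - <<'E'
from h import *
import pickle
np.set_printoptions(precision=2,suppress=True)
W=pickle.load(open("w1.pkl","rb"));T=pickle.load(open("top0.pkl","rb"))
r,t=rackfit(W,(205,145,360,305)); print(r)
for x in t: print(x)
h=hsv(W["f"]); g=(h[...,0]>60)&(h[...,0]<95)&(h[...,1]>60); g[120:]=0
a,ce,m=max(blobs(g,500),key=lambda b:b[0]); ct=max(cv2.findContours(m,0,1)[0],key=cv2.contourArea); ap=cv2.approxPolyDP(ct,4,True)[:,0];print(ap.tolist(), onz(W,ap,.25))
print(onz(T,[[296,204],[292,227],[328,233],[331,209]],.25))
E
```

```text
((555.9027099609375, -278.86639404296875), (153.1148681640625, 218.20620727539062), 7.998708248138428)
(array([ 579.54, -213.15,   14.  ]), array([291.16, 190.33]), np.int32(282))
(array([ 585.38, -277.47,   14.  ]), array([298.62, 226.54]), np.int32(253))
(array([ 524.7 , -283.76,   14.  ]), array([263.66, 233.8 ]), np.int32(250))
(array([ 596.98, -335.7 ,   14.  ]), array([308.49, 256.6 ]), np.int32(230))
[[192, 0], [197, 88], [274, 94], [280, 0]] [[ 0.53 -0.01  0.25]
 [ 0.52 -0.07  0.25]
 [ 0.57 -0.08  0.25]
 [ 0.58 -0.02  0.25]]
[[ 0.59  0.    0.25]
 [ 0.53  0.02  0.25]
 [ 0.52 -0.07  0.25]
 [ 0.58 -0.08  0.25]]
```

```bash
python3 - <<'E'
from h import *
import pickle
np.set_printoptions(precision=4,suppress=True)
W=pickle.load(open("w1.pkl","rb"));T=pickle.load(open("top0.pkl","rb"));S=pickle.load(open("side0.pkl","rb"))
print(tri([(W,(196.5,89.5)),(T,(328,233.5))]),tri([(W,(275,95)),(T,(331.5,209))]))
print(tri([(S,(283.5,191)),(T,(296,204))]),tri([(S,(260,190)),(T,(292,227.5))]))
plan([(.554,-.0314,.3,-9.8,30)])
E
```

```text
[ 0.5182 -0.0685  0.2478] [ 0.5752 -0.0787  0.2408]
[0.5876 0.0049 0.2486] [0.5319 0.0149 0.2472]
state [ 0.5672 -0.1721  0.2988] -6.8 w 0.0856 t 1.7 F [ 0.4 -0.2 -0.1]
[[[-5.9,-27.6,-0.2],0.6],[[-6.2,-27.6,-0.3],0.6],[[-6.5,-27.5,-0.2],0.6],[[-6.9,-27.4,-0.3],0.6],[[-7.1,-27.4,-0.2],0.6]]
```

Emit:
{"name": "carry_out", "arguments": {
  "series": [
    [[-5.9,-27.6,0],0.6],
    [[-6.2,-27.6,0],0.6],
    [[-6.5,-27.5,0],0.6],
    [[-6.9,-27.4,0],0.6],
    [[-5,-15,0],0.6],
    [[0,0,0],0],
    [[0,0,0],0]
  ]
}}

```text
clock: 2.28
position: [0.5484, -0.0488, 0.2983]
ee_rot: [-0.004, 0.995, -0.096, -0.005]
contact_force: [-0.2, -0.9, 0.4]
width: 0.0851
```

```bash
python3 - <<'E'
from h import *
plan([(.554,-.0314,.3,-9.8,30),(.554,-.0314,.222,-9.8,20)])
E
```

```text
state [ 0.5484 -0.0488  0.2983] -10.99 w 0.0851 t 2.28 F [-0.2 -0.9  0.4]
[[[2.2,-18.2,-1.7],-1.19],[[-0.0,0.0,19.5],0.0],[[-0.0,0.0,19.5],0.0],[[-0.0,0.0,19.5],0.0],[[-0.0,0.0,19.5],0.0]]
```

Emit:
{"name": "carry_out", "arguments": {
  "series": [
    [[2.2,-18.2,-1.7],-1.2],
    [[0,0,0],0],
    [[0,0,0],0]
  ]
}}

```text
clock: 2.53
position: [0.553, -0.0367, 0.3004]
ee_rot: [-0.002, 0.996, -0.088, -0.005]
contact_force: [-0.2, -0.2, -0.9]
width: 0.0852
```

```bash
python3 - <<'E'
from h import *
import pickle
np.set_printoptions(precision=2,suppress=True)
c=grab("wrist"); pickle.dump(c,open("w2.pkl","wb")); cv2.imwrite("pics/w2.png",c["f"])
h=hsv(c["f"]); g=(h[...,0]>60)&(h[...,0]<95)&(h[...,1]>60)
for a,ce,m in sorted(blobs(g,1500),key=lambda b:-b[0])[:3]:
    ct=max(cv2.findContours(m,0,1)[0],key=cv2.contourArea)[:,0].astype(float)
    r=cv2.minAreaRect((onz(c,ct,.25)[:,:2]*1000).astype(np.float32)); print(a,ce,r,cv2.approxPolyDP(ct.astype(np.int32),4,True)[:,0].tolist())
plan([(.554,-.0314,.3,-9.8,30),(.554,-.0314,.218,-9.8,20)])
E
```

```text
7050 [279.18 203.24] ((553.2700805664062, -29.917316436767578), (85.72850799560547, 59.128997802734375), 80.77998352050781) [[314, 156], [242, 158], [248, 253], [314, 250]]
5755 [107.53  43.28] ((456.49761962890625, 108.07365417480469), (59.58903121948242, 43.51274490356445), 25.693998336791992) [[127, 0], [98, 0], [56, 43], [99, 93], [158, 46]]
state [ 0.55 -0.04  0.3 ] -10.14 w 0.0855 t 2.58 F [ 0.9 -0.4 -0.6]
[[[-0.1,-5.3,0.4],-0.34],[[0.0,0.0,16.4],0.0],[[0.0,0.0,16.4],0.0],[[0.0,0.0,16.4],0.0],[[0.0,0.0,16.4],0.0],[[0.0,0.0,16.4],0.0]]
```

View pics/w2.png

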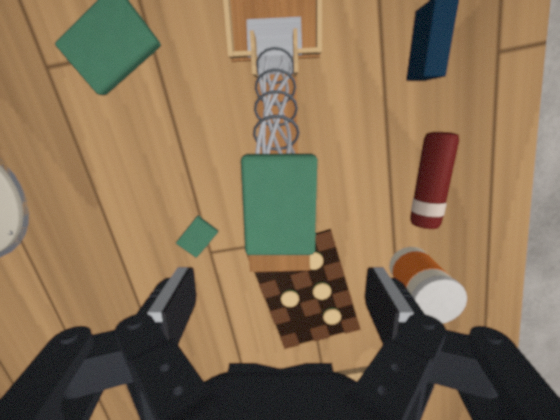

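The cover is centred at (279,203) in the wrist view. That casts to (0.553, -0.030) at yaw 80.8°, which agrees with the top view. I'll descend and grip it.

Emit:
{"name": "carry_out", "arguments": {
  "series": [
    [[0,-5.3,0],-0.5],
    [[0,0,16],0],
    [[0,0,16],0],
    [[0,0,16],0],
    [[0,0,16],0],
    [[0,0,10],0],
    [[0,0,0],0]
  ]
}}

```text
clock: 3.17
position: [0.5543, -0.0376, 0.2242]
ee_rot: [-0.001, 0.996, -0.088, -0.003]
contact_force: [-0.4, -0.9, 0.5]
width: 0.0856
```

```bash
python3 - <<'E'
from h import *
plan([(.5535,-.0305,.218,-9.6,20)])
E
```

```text
state [ 0.5543 -0.0376  0.2242] -10.07 w 0.0856 t 3.17 F [-0.4 -0.9  0.5]
[[[-2.0,-6.9,6.2],-0.47]]
```

Emit:
{"name": "carry_out", "arguments": {
  "series": [
    [[-1,-7,6],-0.5],
    [[0,0,0],0],
    [[0,0,0],0]
  ]
}}

```text
clock: 3.42
position: [0.5551, -0.0309, 0.2184]
ee_rot: [-0.001, 0.996, -0.084, -0.003]
contact_force: [1.6, 0.1, -0.4]
width: 0.0854
```

Emit:
{"name": "carry_out", "arguments": {
  "series": [
    [[0,0,0],0],
    [[0,0,0],0],
    [[0,0,0],0],
    [[0,0,0],0],
    [[0,0,0],0],
    [[0,0,0],0]
  ],
  "fingers": 50,
  "squeeze": 50
}}

```text
clock: 3.92
position: [0.557, -0.0308, 0.2216]
ee_rot: [-0.001, 0.997, -0.083, 0.0]
contact_force: [-0.4, -0.9, 0.5]
width: 0.0498
```

```bash
python3 - <<'E'
from h import *
a=grab("wrist")["f"];b=grab("side")["f"];cv2.imwrite("pics/w3.png",np.hstack([a,np.vstack([cv2.resize(b[130:260,190:350],(240,195)),np.zeros((225,240,3),np.uint8)])]))
s=st();print(tool(s)[1],s["width"],s["contact_force"])
E
```

```text
[ 0.55696995 -0.03081769  0.2214713 ] 0.04982330131186835 [-0.53877888  0.35252961  0.62270538]
```

View pics/w3.png

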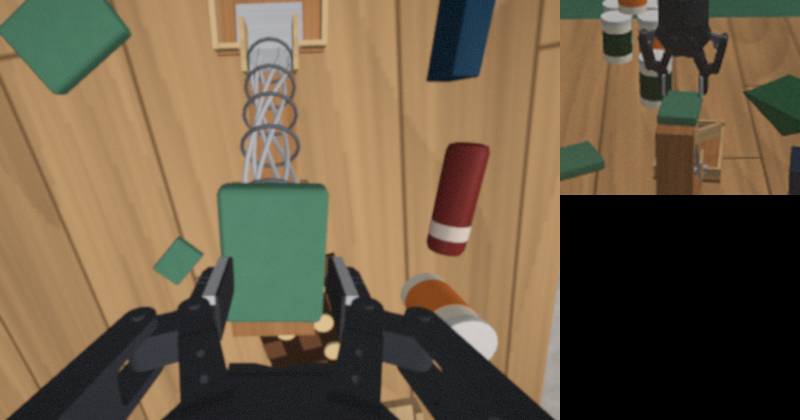

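```bash
python3 - <<'E'
from h import *
import pickle
np.set_printoptions(precision=1,suppress=True)
c=grab("wrist"); S=grab("side"); pickle.dump(c,open("w3.pkl","wb"));pickle.dump(S,open("s3.pkl","wb"))
Rt,p=tool(st())
for w in (25,31):
  for y in (-11,11):
    for z in (0,-13,-26,-38):
        P=[Rt@np.array([sx*w,y,z])/1000+p for sx in (-1,1)] if False else [Rt@(np.array([sx*w,y,z])/1000)+p for sx in (-1,1)]
        print(w,y,z,proj(c,P).ravel(),"side",proj(S,P).ravel())
cv2.imwrite("pics/s3.png",cv2.resize(S["f"][120:240,200:360],(800,600),interpolation=cv2.INTER_CUBIC))
E
```

```text
25 -11 0 [241.6 223.6 317.4 223.5] side [261.8 205.3 282.4 206.6]
25 -11 -13 [239.1 231.2 320.  231.2] side [261.8 200.5 282.5 201.9]
25 -11 -26 [236.1 240.  322.9 239.9] side [261.8 195.8 282.5 197.1]
25 -11 -38 [233.  249.3 326.  249.2] side [261.7 191.3 282.6 192.6]
25 11 0 [243.  253.6 316.2 253.5] side [260.5 209.7 281.4 211.1]
25 11 -13 [240.6 262.9 318.5 262.9] side [260.5 205.  281.5 206.3]
25 11 -26 [237.8 273.6 321.2 273.5] side [260.4 200.1 281.5 201.5]
25 11 -38 [235.  284.8 324.1 284.7] side [260.4 195.6 281.6 197. ]
31 -11 0 [232.5 223.6 326.5 223.5] side [259.4 205.1 284.9 206.8]
31 -11 -13 [229.3 231.2 329.7 231.2] side [259.3 200.4 285.  202. ]
31 -11 -26 [225.7 240.  333.3 239.9] side [259.3 195.6 285.  197.2]
31 -11 -38 [221.8 249.3 337.2 249.2] side [259.2 191.2 285.1 192.8]
31 11 0 [234.2 253.6 324.9 253.5] side [258.  209.6 283.9 211.3]
31 11 -13 [231.2 262.9 327.9 262.9] side [258.  204.8 284.  206.5]
31 11 -26 [227.8 273.6 331.3 273.5] side [257.9 200.  284.1 201.6]
31 11 -38 [224.3 284.8 334.8 284.7] side [257.8 195.5 284.1 197.1]
```

View pics/s3.png

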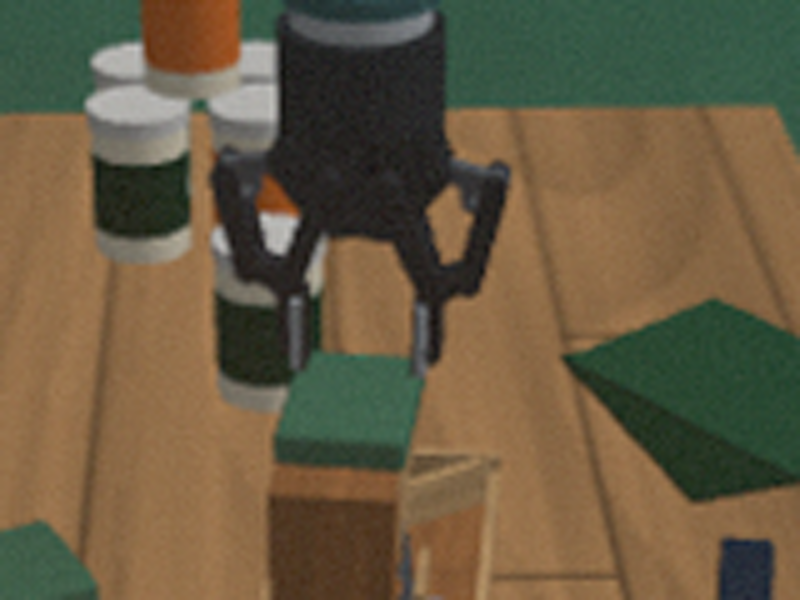

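The pads reached 50 mm without catching the cover. In both views the fingertips sit about 40 mm above the reported TCP, roughly 15 mm above the cover. I'll reopen, go down in small steps while watching the force, and close again.

Emit:
{"name": "carry_out", "arguments": {
  "series": [
    [[0,0,0],0],
    [[0,0,0],0],
    [[0,0,0],0],
    [[0,0,0],0],
    [[0,0,10],0],
    [[0,0,8],0],
    [[0,0,8],0],
    [[0,0,6],0],
    [[0,0,0],0]
  ],
  "fingers": 85
}}

```text
clock: 4.87
position: [0.5561, -0.0307, 0.1851]
ee_rot: [-0.001, 0.997, -0.083, -0.001]
contact_force: [-0.2, 0.5, -0.4]
width: 0.0849
```

```bash
python3 - <<'E'
from h import *
a=grab("wrist")["f"];b=grab("side")["f"];cv2.imwrite("pics/w4.png",np.hstack([a[:,60:500],cv2.resize(b[120:240,240-20:310],(360,420),interpolation=cv2.INTER_CUBIC)]))
plan([(.5535,-.0305,.188,-9.6,20)])
E
```

```text
state [ 0.5569 -0.0308  0.1864] -9.56 w 0.0852 t 4.97 F [-0.9  0.1 -0.6]
[[[-3.4,0.3,-1.6],0.04]]
```

View pics/w4.png

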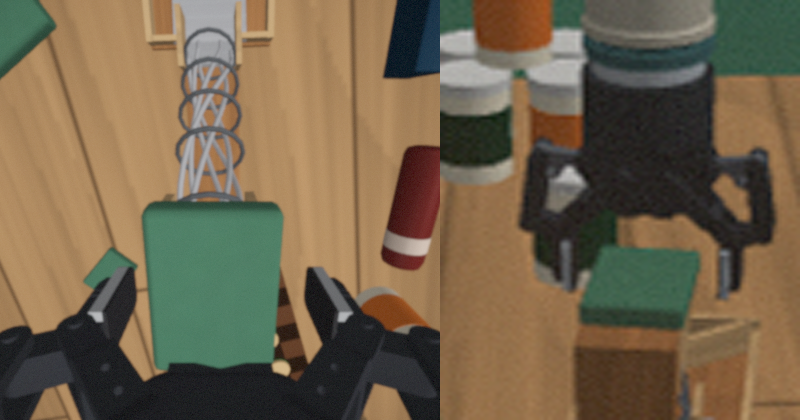

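```bash
python3 - <<'E'
from h import *
np.set_printoptions(precision=1,suppress=True)
S=grab("side"); Rt,p=tool(st())
for z in (0,-10,-20,-30,-40,-50): print(z,proj(S,[Rt@(np.array([s*44,11,z])/1000)+p for s in (-1,1)]).ravel())
E
```

```text
0 [253.  221.6 289.3 224. ]
-10 [253.  218.1 289.4 220.5]
-20 [252.9 214.5 289.4 216.9]
-30 [252.8 210.8 289.5 213.2]
-40 [252.8 207.2 289.6 209.6]
-50 [252.7 203.5 289.7 205.9]
```

Emit:
{"name": "carry_out", "arguments": {
  "series": [
    [[-4,0,0],0],
    [[0,0,0],0],
    [[0,0,0],0],
    [[0,0,0],0],
    [[0,0,0],0],
    [[0,0,0],0],
    [[0,0,0],0],
    [[0,0,0],0]
  ],
  "fingers": 50,
  "squeeze": 50
}}

```text
clock: 5.68
position: [0.5543, -0.0304, 0.1894]
ee_rot: [-0.0, 0.997, -0.083, 0.003]
contact_force: [0.0, 0.7, -0.4]
width: 0.0609
```

Width 60.9 mm means the cover is gripped. I'll lift it.

Emit:
{"name": "carry_out", "arguments": {
  "series": [
    [[0,0,-8],0],
    [[0,0,-15],0],
    [[0,0,-15],0],
    [[0,0,-15],0],
    [[0,0,-10],0],
    [[0,0,0],0]
  ],
  "squeeze": 60
}}

```text
clock: 6.18
position: [0.5532, -0.0303, 0.2557]
ee_rot: [-0.001, 0.997, -0.083, 0.002]
contact_force: [-0.4, 0.4, -0.3]
width: 0.0604
```

```bash
python3 - <<'E'
from h import *
import pickle
c=grab("wrist");t=grab("top");pickle.dump((c,t),open("wt5.pkl","wb"));cv2.imwrite("pics/w5.png",np.hstack([c["f"][:,90:490],cv2.resize(t["f"][170:260,180:360],(400,200),interpolation=cv2.INTER_CUBIC).repeat(1,0) if False else cv2.copyMakeBorder(cv2.resize(t["f"][170:260,180:360],(400,200),interpolation=cv2.INTER_CUBIC),0,220,0,0,0)]))
plan([(.42,.03,.25,-10,30)])
E
```

```text
state [ 0.5522 -0.0301  0.2537] -9.55 w 0.0605 t 6.28 F [0.  0.1 0.3]
[[[-28.1,-7.5,0.7],0.09],[[-28.1,-7.4,0.7],0.09],[[-28.1,-7.4,0.8],0.09],[[-28.0,-7.3,0.7],0.09],[[-28.1,-7.3,0.8],0.09]]
```

View pics/w5.png

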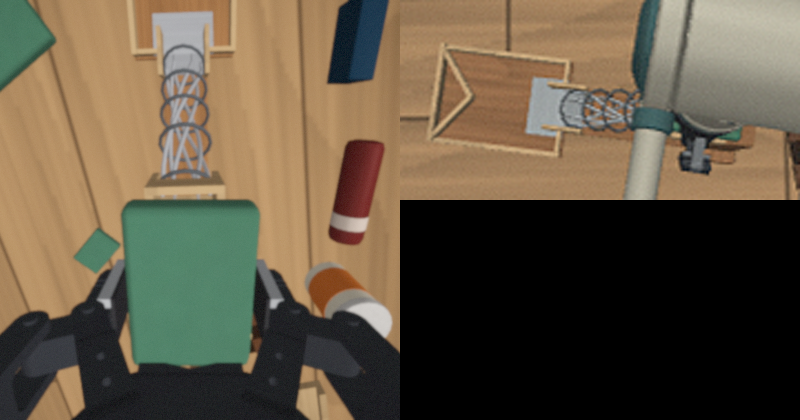

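The cover is in the grip, with the hopper rim now visible behind it. I'll carry it to free table near (0.42, 0.03).

Emit:
{"name": "carry_out", "arguments": {
  "series": [
    [[-28,-7.5,0],0],
    [[-28,-7.5,0],0],
    [[-28,-7.5,0],0],
    [[-28,-7.5,0],0],
    [[-15,-4,0],0],
    [[0,0,0],0],
    [[0,0,25],0],
    [[0,0,30],0],
    [[0,0,30],0],
    [[0,0,30],0]
  ]
}}

```text
clock: 7.12
position: [0.4315, 0.0254, 0.1332]
ee_rot: [-0.0, 0.996, -0.084, 0.004]
contact_force: [0.6, -0.8, -0.1]
width: 0.0602
```

Emit:
{"name": "carry_out", "arguments": {
  "series": [
    [[0,0,30],0],
    [[0,0,30],0],
    [[0,0,30],0],
    [[0,0,20],0],
    [[0,0,10],0],
    [[0,0,0],0],
    [[0,0,0],0]
  ]
}}

```text
clock: 7.7
position: [0.4303, 0.0234, -0.0015]
ee_rot: [0.0, 0.996, -0.084, -0.003]
contact_force: [-0.5, -0.3, -0.5]
width: 0.0609
```

```bash
python3 - <<'E'
from h import *
plan([(.42,.03,-.041,-9.6,6)])
E
```

```text
state [ 0.4303  0.0234 -0.0015] -9.63 w 0.0609 t 7.7 F [-0.5 -0.3 -0.5]
[[[-1.6,-0.7,5.6],-0.0],[[-1.6,-0.7,5.6],-0.0],[[-1.6,-0.7,5.7],-0.0],[[-1.6,-0.7,5.6],-0.0],[[-1.6,-0.7,5.7],-0.0],[[-1.6,-0.7,5.6],-0.0],[[-1.7,-0.6,5.7],-0.0]]
```

Emit:
{"name": "carry_out", "arguments": {
  "series": [
    [[0,0,8],0],
    [[0,0,8],0],
    [[0,0,7],0],
    [[0,0,5],0],
    [[0,0,3],0],
    [[0,0,0],0]
  ]
}}

```text
clock: 8.2
position: [0.4347, 0.0225, -0.0333]
ee_rot: [0.0, 0.996, -0.084, 0.001]
contact_force: [1.0, -0.6, -0.5]
width: 0.0604
```

Emit:
{"name": "carry_out", "arguments": {
  "series": [
    [[0,0,3],0],
    [[0,0,2],0],
    [[0,0,0],0]
  ]
}}

```text
clock: 8.45
position: [0.4352, 0.0225, -0.0383]
ee_rot: [0.0, 0.996, -0.084, 0.002]
contact_force: [-0.7, 0.2, -0.5]
width: 0.0605
```

Emit:
{"name": "carry_out", "arguments": {
  "series": [
    [[0,0,2.5],0],
    [[0,0,0],0],
    [[0,0,0],0]
  ]
}}

```text
clock: 8.7
position: [0.4356, 0.0225, -0.0407]
ee_rot: [0.0, 0.996, -0.084, 0.002]
contact_force: [0.2, -0.0, -0.8]
width: 0.0604
```

Emit:
{"name": "carry_out", "arguments": {
  "series": [
    [[0,0,2],0],
    [[0,0,0],0],
    [[0,0,0],0]
  ]
}}

```text
clock: 8.95
position: [0.4358, 0.0225, -0.0427]
ee_rot: [0.0, 0.996, -0.084, 0.003]
contact_force: [0.0, 0.3, -0.7]
width: 0.0604
```

Emit:
{"name": "carry_out", "arguments": {
  "series": [
    [[0,0,2],0],
    [[0,0,0],0],
    [[0,0,0],0]
  ]
}}

```text
clock: 9.2
position: [0.4367, 0.0224, -0.0426]
ee_rot: [0.0, 0.996, -0.084, 0.003]
contact_force: [-0.8, -0.1, -0.7]
width: 0.0605
```

```bash
python3 - <<'E'
from h import *
S=grab("side"); s=st(); Rt,p=tool(s); print(p,s["contact_force"])
np.set_printoptions(precision=1,suppress=True)
print(proj(S,[(p[0]-.04,p[1]-.04,0),(p[0]+.04,p[1]-.04,0)]))
u,v=proj(S,[(p[0],p[1]-.04,0)])[0]; u=int(u);v=int(v); cv2.imwrite("pics/s6.png",cv2.resize(S["f"][v-60:v+30,u-60:u+60],(800,600),interpolation=cv2.INTER_CUBIC)); print(u-60,v-60)
E
```

```text
[ 0.43668704  0.02241135 -0.0426462 ] [-0.42238515 -0.33379605 -0.4184814 ]
[[210.  280.3]
 [240.6 279.6]]
165 219
```

View pics/s6.png

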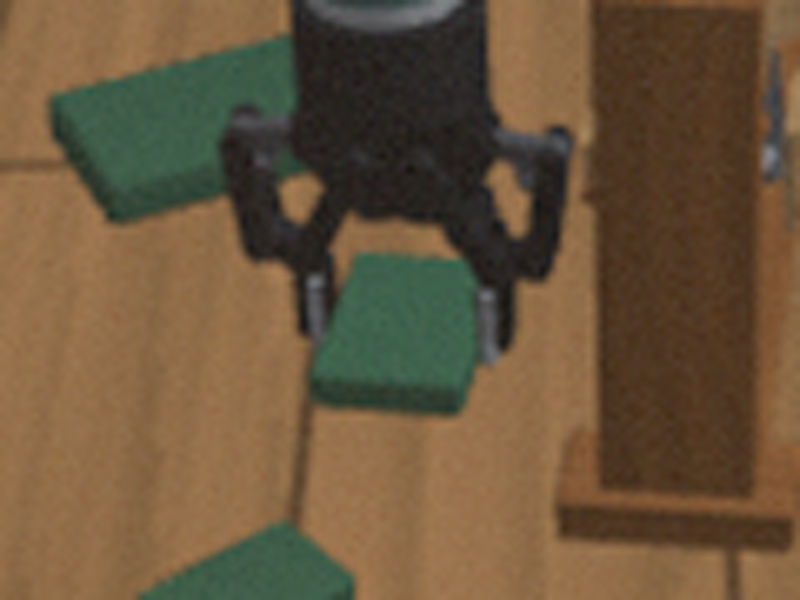

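The cover's near bottom edge is at about (223,280), which matches the projected table line, and the tool stopped moving down. I'll release and rise.

Emit:
{"name": "carry_out", "arguments": {
  "series": [
    [[0,0,0],0],
    [[0,0,0],0],
    [[0,0,0],0],
    [[0,0,0],0],
    [[0,0,-20],0],
    [[0,0,-35],0],
    [[0,0,-40],0],
    [[0,0,-40],0],
    [[0,0,-40],0],
    [[0,0,-40],0]
  ],
  "fingers": 85
}}

```text
clock: 10.08
position: [0.427, 0.0234, 0.1712]
ee_rot: [0.0, 0.996, -0.084, -0.01]
contact_force: [1.6, -0.3, -1.0]
width: 0.0852
```

```bash
python3 - <<'E'
from h import *
plan([(.47,-.02,.32,-10),(.555,-.10,.32,-10)])
E
```

```text
state [0.427  0.0234 0.1712] -9.64 w 0.0852 t 10.08 F [ 1.6 -0.3 -1. ]
[[[9.9,7.1,-29.8],0.07],[[9.9,7.1,-29.8],0.07],[[10.0,7.1,-29.7],0.07],[[9.9,7.1,-29.8],0.07],[[10.0,7.1,-29.7],0.07],[[32.5,21.3,-0.0],0.0],[[32.5,21.4,-0.0],0.0],[[32.6,21.3,-0.0],0.0]]
```

Emit:
{"name": "carry_out", "arguments": {
  "series": [
    [[8,5,-30],0],
    [[8,5,-30],0],
    [[8,5,-30],0],
    [[10,7,-29],0],
    [[15,10,-20],0],
    [[28,8,0],0],
    [[28,8,0],0],
    [[15,4,0],0],
    [[0,0,0],0],
    [[0,0,0],0]
  ]
}}

```text
clock: 10.92
position: [0.5446, -0.051, 0.3276]
ee_rot: [0.001, 0.997, -0.083, 0.001]
contact_force: [-1.0, -0.1, 1.1]
width: 0.0853
```

```bash
python3 - <<'E'
from h import *
import pickle
c=grab("wrist");t=grab("top");pickle.dump((c,t),open("wt6.pkl","wb"))
cv2.imwrite("pics/w6.png",c["f"])
plan([(.585,-.275,.25,-10,30)])
E
```

```text
state [ 0.5437 -0.0505  0.3275] -9.52 w 0.085 t 11.02 F [-0.1  0.3  0.7]
[[[8.6,23.8,8.6],0.05],[[8.7,23.8,8.6],0.05],[[8.7,23.8,8.6],0.05],[[8.7,23.8,8.6],0.05],[[8.7,23.8,8.6],0.05],[[8.8,23.8,8.6],0.05],[[8.8,23.8,8.6],0.05],[[8.8,23.8,8.7],0.05],[[8.8,23.9,8.6],0.05]]
```

View pics/w6.png

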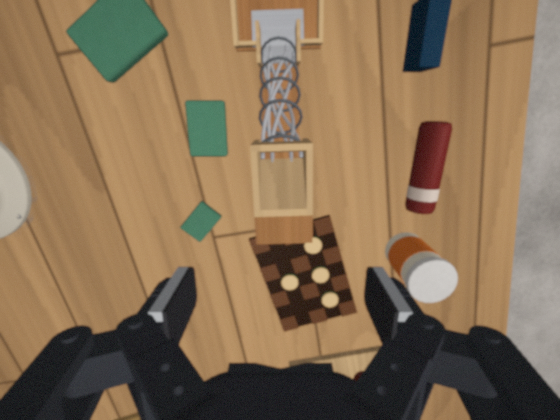

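The open mouth shows as a pale rim at about u 250–314, v 143–216. The cover now lies flat at (207,128), and the rack and its four tokens are unchanged.

```bash
python3 - <<'E'
from h import *
import pickle
np.set_printoptions(linewidth=250)
c,t=pickle.load(open("wt6.pkl","rb")); h=hsv(c["f"])
print("row180 V",h[176:182,240:325,2].mean(0).astype(int)); print("row180 S",h[176:182,240:325,1].mean(0).astype(int))
print("col283 V",h[130:225,278:288,2].mean(1).astype(int)); print("col S",h[130:225,278:288,1].mean(1).astype(int))
ht=hsv(t["f"]); print("top rows",)
g=(ht[...,0]>60)&(ht[...,0]<95)&(ht[...,1]>60)&(ht[...,2]>70)
for a,ce,m in blobs(g,300):
    ct=max(cv2.findContours(m,0,1)[0],key=cv2.contourArea)[:,0].astype(float); print(a,ce,cv2.minAreaRect((onz(t,ct,.018)[:,:2]*1000).astype(np.float32)))
E
```

```text
row180 V [181 181 180 179 178 177 176 175 174 174 175 180 188 194 195 195 194 191 179 168 167 170 173 174 175 175 175 176 177 177 178 178 176 172 169 167 167 165 164 163 163 163 163 162 163 165 167 168 171 174 174 172 172 170 168 169 168 167 168 169 169 168
 165 157 142 139 164 186 194 195 195 193 186 177 171 169 169 171 176 178 180 181 182 182 181]
row180 S [113 114 113 114 114 114 113 114 114 113 113 108 100  94  93  93  94  93  97 100 100  99  98  98  98  98  97  97  97  97  95  96  96  98  98  97  99  99 100 101 100 100 101 101 100 101  99  99  99  98  98 100  97 100  99  98  98  99 100 100  99 100
  98 101 102 103 100  95  93  93  92  95 100 109 114 116 115 116 114 114 112 112 112 112 114]
col283 V [144 127 117 111 102  98  98 114 138 150 147 132 124 145 178 195 201 201 200 196 181 159 154 160 162 162 163 163 164 166 165 166 165 165 165 166 166 165 165 165 165 165 165 165 165 165 164 165 164 164 164 164 165 164 164 164 164 164 165 165 164 164
 164 164 165 164 164 164 165 164 165 165 165 165 165 165 164 166 172 183 194 199 200 200 199 194 181 168 165 165 164 164 164 164 165]
col 
[... 223 characters left out ...]
101 100 100 101  99 100 100
 101  99 100  99  99 100  99 100  99  99 100  99  99 100  99  98  98  95  93  92  92  91  91  97 113 132 139 140 140 141 138 139 138]
top rows
3295 [151.08740516 130.07860395] ((841.2012329101562, 424.6322326660156), (146.78245544433594, 209.92657470703125), 37.08643341064453)
440 [284.07045455 264.09772727] ((440.1142578125, 32.275482177734375), (61.52069091796875, 59.07563781738281), 80.0306625366211)
346 [342.4017341  282.39595376] ((387.2873840332031, -133.17333984375), (63.62785720825195, 43.7310676574707), 39.74810028076172)
1210 [234.9553719  298.58760331] ((344.3609619140625, 174.02806091308594), (116.37483978271484, 83.18675994873047), 25.872085571289062)
```

```bash
python3 - <<'E'
from h import *
import pickle
np.set_printoptions(precision=1,suppress=True)
c,t=pickle.load(open("wt6.pkl","rb")); h=hsv(c["f"])
m=(h[...,2]>183)&(h[...,1]<104); k=np.zeros_like(m);k[140:222,245:320]=1; m=(m&k).astype(np.uint8)
b=max(blobs(m,50),key=lambda b:b[0]); print(b[0])
cs=cv2.findContours(b[2],cv2.RETR_CCOMP,cv2.CHAIN_APPROX_NONE)[0]
for ct in sorted(cs,key=lambda q:-cv2.contourArea(q))[:2]:
    P=(onz(c,ct[:,0].astype(float),.232)[:,:2]*1000).astype(np.float32); print(cv2.boundingRect(ct),cv2.minAreaRect(P))
A=onz(c,[(283,147),(283,212.3),(254.5,179),(309.5,179)],.232)*1000; print(A, (A[0]+A[1])/2,(A[2]+A[3])/2)
W=pickle.load(open("w1.pkl","rb"))
tt=(h[...,2]>170)
r,tk=rackfit(c,(245,222,365,335)); print(r); [print(x[0],x[1],x[2]) for x in tk]
E
```

```text
1469
(250, 144, 63, 73) ((549.5037841796875, -34.46528625488281), (69.73198699951172, 58.0535774230957), 82.43362426757812)
(256, 149, 53, 62) ((550.3159790039062, -33.47265625), (60.396766662597656, 48.9283332824707), 82.4885482788086)
[[556.   -2.8 232. ]
 [545.6 -65.8 232. ]
 [524.2 -28.  232. ]
 [576.1 -36.7 232. ]] [550.8 -34.3 232. ] [550.1 -32.3 232. ]
((555.754638671875, -279.5375061035156), (153.15988159179688, 217.6895294189453), 7.977370738983154)
[ 579.9 -214.3   14. ] [313.1 245.5] 194
[ 585.3 -277.9   14. ] [320.2 274.8] 188
[ 524.7 -284.2   14. ] [289.4 282.3] 184
[ 596.8 -336.2   14. ] [329.7 299.6] 170
```

```bash
python3 - <<'E'
from h import *
plan([(.58,-.19,.3,3,36),(.597,-.336,.12,8,36),(.597,-.336,.03,8,30)])
E
```

```text
state [ 0.5437 -0.0505  0.3275] -9.52 w 0.085 t 11.02 F [-0.1  0.3  0.7]
[[[11.8,26.3,5.5],-2.5],[[10.6,26.8,5.5],-2.5],[[9.4,27.2,5.5],-2.5],[[8.2,27.6,5.5],-2.5],[[7.1,28.0,5.5],-2.5],[[1.3,21.0,25.7],-0.72],[[1.1,21.0,25.7],-0.72],[[0.8,21.0,25.7],-0.72],[[0.6,21.0,25.7],-0.72],[[0.3,21.0,25.7],-0.72]]
[[[-0.0,20.9,25.8],-0.72],[[-0.3,21.0,25.7],-0.72],[[0.0,-0.0,22.5],0.0],[[0.0,-0.0,22.5],0.0],[[0.0,-0.0,22.5],0.0],[[0.0,-0.0,22.5],0.0]]
```

Emit:
{"name": "carry_out", "arguments": {
  "series": [
    [[11.8,26.3,5.5],-2.5],
    [[10.6,26.8,5.5],-2.5],
    [[9.4,27.2,5.5],-2.5],
    [[8.2,27.6,5.5],-2.5],
    [[7,28,5.5],-2.5],
    [[1.3,21,25.7],-0.7],
    [[1.1,21,25.7],-0.7],
    [[0.8,21,25.7],-0.7],
    [[0.6,21,25.7],-0.7],
    [[0.3,21,25.7],-0.7]
  ],
  "fingers": 45
}}

```text
clock: 11.85
position: [0.5914, -0.2904, 0.177]
ee_rot: [0.001, 0.997, 0.071, 0.006]
contact_force: [0.3, -0.0, 0.3]
width: 0.0448
```

Emit:
{"name": "carry_out", "arguments": {
  "series": [
    [[0,20,25],-0.7],
    [[0,12,15],-0.7],
    [[0,0,0],0],
    [[0,0,0],0]
  ]
}}

```text
clock: 12.18
position: [0.5899, -0.3214, 0.1289]
ee_rot: [-0.003, 0.997, 0.083, 0.001]
contact_force: [0.0, 0.6, 0.5]
width: 0.0451
```

```bash
python3 - <<'E'
from h import *
import pickle
np.set_printoptions(precision=1,suppress=True)
c=grab("wrist"); t=grab("top"); pickle.dump((c,t),open("wt7.pkl","wb")); h=hsv(c["f"])
m=(h[...,2]>185)&(h[...,1]>40)&(h[...,1]<110)
for a,ce,_ in blobs(m,300):
    if a<4000: print(a,ce,onz(c,ce,.014)*1000)
h=hsv(t["f"]); m=(h[...,2]>183)&(h[...,1]<104); k=np.zeros_like(m);k[195:240,285:345]=1; m=(m&k).astype(np.uint8)
for a,ce,b in blobs(m,60): 
    ct=max(cv2.findContours(b,0,1)[0],key=cv2.contourArea)[:,0].astype(float); print("toprim",a,ce,cv2.minAreaRect((onz(t,ct,.232)[:,:2]*1000).astype(np.float32)))
cv2.imwrite("pics/w7.png",np.hstack([c["f"],cv2.copyMakeBorder(cv2.resize(t["f"][190:250,280:350],(240,206)),0,214,0,0,0)]))
plan([(.597,-.336,.03,8,20)])
E
```

```text
370 [258.   10.6] [[ 544.8 -163.3   14. ]]
833 [341.5  18.6] [[ 617.2 -157.3   14. ]]
896 [468.6  90.4] [[ 747.2 -194.5   14. ]]
995 [287.2  80.2] [[ 579.1 -213.3   14. ]]
822 [220.3 147. ] [[ 524.4 -283.8   14. ]]
800 [281.8 151.1] [[ 585.  -277.8   14. ]]
1204 [ 42. 226.] [[ 345.3 -398.3   14. ]]
3857 [414.8 246.6] [[ 747.1 -356.6   14. ]]
672 [283.3 207.9] [[ 596.4 -336.    14. ]]
3718 [278.4 341.4] [[ 619.6 -508.6   14. ]]
1077 [165.5 393.5] [[ 486. -616.   14.]]
toprim 189 [313.9 220. ] ((551.684814453125, -33.882530212402344), (69.14038848876953, 56.50499725341797), 81.6259994506836)
state [ 0.6 -0.3  0.1] 9.54 w 0.0448 t 12.28 F [-0.3  0.3 -0.3]
[[[0.6,2.6,16.7],0.26],[[0.7,2.6,16.7],0.26],[[0.7,2.6,16.7],0.26],[[0.7,2.6,16.7],0.26],[[0.7,2.6,16.6],0.26],[[0.6,2.6,16.7],0.26]]
```

View pics/w7.png

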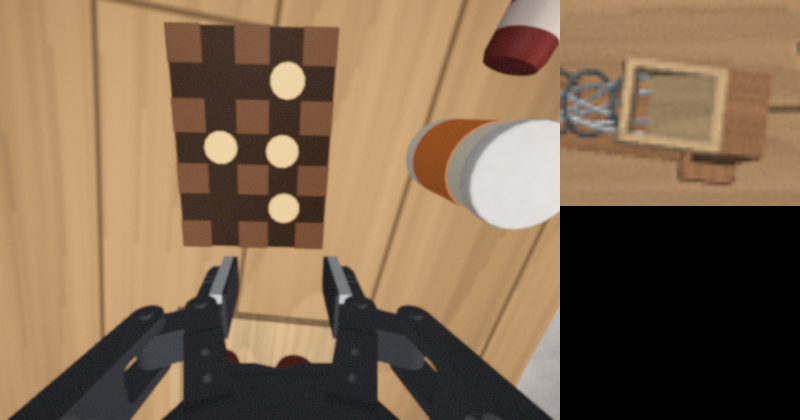

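The wrist view shows four tokens in the pockets, the target one at (283,208), with the fingers spanning it. The top-camera rim fit gives (0.5517, -0.0339) against the wrist's (0.550, -0.034). I'll descend on the first token.

Emit:
{"name": "carry_out", "arguments": {
  "series": [
    [[1,3,18],0.2],
    [[1,3,18],0.2],
    [[1,3,18],0.2],
    [[1,3,18],0.2],
    [[0,2,18],0.2],
    [[0,2,16],0.2],
    [[0,0,14],0],
    [[0,0,10],0],
    [[0,0,0],0]
  ]
}}

```text
clock: 13.03
position: [0.6103, -0.3306, 0.0183]
ee_rot: [0.007, 0.997, 0.077, 0.015]
contact_force: [0.4, -0.3, -0.3]
width: 0.0455
```

```bash
python3 - <<'E'
from h import *
plan([(.5965,-.336,-.02,8,20)])
E
```

```text
state [ 0.6103 -0.3306  0.0183] 8.84 w 0.0455 t 13.03 F [ 0.4 -0.3 -0.3]
[[[-4.8,1.1,12.8],0.28],[[-4.8,1.1,12.8],0.28],[[-4.9,1.1,12.7],0.28]]
```

```bash
python3 - <<'E'
s=open('h.py').read()
s=s.replace("""d=(t-p)/(n-i); q=np.radians(a)
            x=np.array([np.cos(q),np.sin(q),0]);y=np.array([np.sin(q),-np.cos(q),0])
            r=[round(float(d@x),1),round(float(d@y),1),round(float(-d[2]),1)]; tr""","""d=(t-p)/(n-i); A=R.from_euler("z",a-a0,degrees=True).as_matrix()@tool(s)[0]
            r=[round(float(v),1) for v in A.T@d]; tr""")
s=s.replace("p=p+r[0]*x+r[1]*y+r[2]*np.array([0,0,-1]); a-=tr","p=p+A@np.array(r); a-=tr")
s=s.replace("a=yaw(s); rows","a0=a=yaw(s); rows").replace('"F",np','"tilt",np.round(tool(s)[0][:2,2],3),"F",np')
open('h.py','w').write(s)
E
python3 -c "
from h import *
plan([(.5965,-.336,-.005,8,12)])"
```

```text
state [ 0.6103 -0.3306  0.0183] 8.84 w 0.0455 t 13.03 tilt [ 0.032 -0.011] F [ 0.4 -0.3 -0.3]
[[[-5.1,0.9,7.7],0.28],[[-5.0,1.0,7.6],0.28],[[-5.1,1.0,7.7],0.28]]
```

Emit:
{"name": "carry_out", "arguments": {
  "series": [
    [[-5,1,6],0.3],
    [[-5,1,6],0.3],
    [[-5,1,4],0.3],
    [[0,0,0],0],
    [[0,0,0],0]
  ]
}}

```text
clock: 13.45
position: [0.5978, -0.3363, 0.0061]
ee_rot: [0.009, 0.997, 0.069, 0.019]
contact_force: [-0.2, -0.0, 0.5]
width: 0.0451
```

```bash
python3 -c "
from h import *
plan([(.5965,-.336,-.02,8,8)])"
```

```text
state [ 0.5978 -0.3363  0.0061] 7.97 w 0.0451 t 13.45 tilt [ 0.038 -0.016] F [-0.2 -0.   0.5]
[[[-0.5,-0.2,6.5],-0.01],[[-0.6,-0.3,6.5],-0.01],[[-0.5,-0.2,6.5],-0.01],[[-0.6,-0.3,6.6],-0.01]]
```

Emit:
{"name": "carry_out", "arguments": {
  "series": [
    [[-1,0,8],0],
    [[-1,0,8],0],
    [[-1,0,7],0],
    [[0,0,4],0],
    [[0,0,0],0],
    [[0,0,0],0]
  ]
}}

```text
clock: 13.95
position: [0.5958, -0.338, -0.0234]
ee_rot: [0.009, 0.997, 0.069, 0.019]
contact_force: [0.2, 0.2, 0.0]
width: 0.0449
```

```bash
python3 - <<'E'
from h import *
c=grab("wrist"); S=grab("side"); a=c["f"][100:400,100:460]; b=cv2.resize(S["f"][300:400,240:340],(440,440),interpolation=cv2.INTER_CUBIC)
cv2.imwrite("pics/w8.png",np.hstack([cv2.resize(a,(360,300)),b[:300] if False else cv2.resize(b,(300,300))]))
plan([(.598,-.3366,-.032,8,8)])
E
```

```text
state [ 0.5959 -0.3381 -0.0231] 7.92 w 0.0448 t 14.05 tilt [ 0.04  -0.016] F [-0.8  0.2  0.5]
[[[1.0,-0.7,4.5],-0.04],[[1.0,-0.7,4.4],-0.04]]
```

View pics/w8.png

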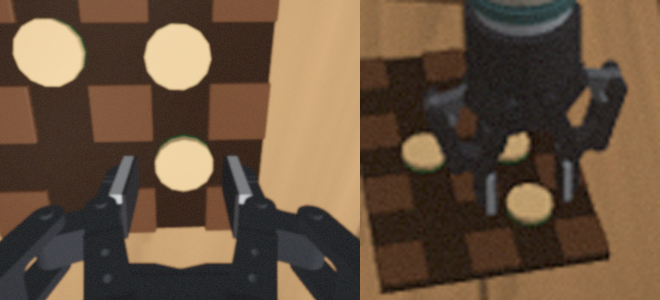

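The fingers straddle the token, which sits at about (184,164) in the crop, and the tips are still roughly 10 mm above the floor. I'll keep going down and watch the force.

Emit:
{"name": "carry_out", "arguments": {
  "series": [
    [[2,-0.5,5],0],
    [[0,-0.5,3],0],
    [[0,0,0],0]
  ]
}}

```text
clock: 14.3
position: [0.5992, -0.3373, -0.0309]
ee_rot: [0.01, 0.997, 0.069, 0.02]
contact_force: [-0.4, 0.8, 0.5]
width: 0.0452
```

Emit:
{"name": "carry_out", "arguments": {
  "series": [
    [[0,0,2],0],
    [[0,0,0],0]
  ]
}}

```text
clock: 14.47
position: [0.5995, -0.3372, -0.0331]
ee_rot: [0.01, 0.997, 0.069, 0.02]
contact_force: [-0.1, -0.5, 0.0]
width: 0.0449
```

Emit:
{"name": "carry_out", "arguments": {
  "series": [
    [[0,0,2],0],
    [[0,0,0],0]
  ]
}}

```text
clock: 14.63
position: [0.6, -0.3375, -0.0328]
ee_rot: [0.011, 0.997, 0.069, 0.021]
contact_force: [0.6, -0.5, 0.9]
width: 0.045
```

Emit:
{"name": "carry_out", "arguments": {
  "series": [
    [[0,0,-2.5],0],
    [[0,0,0],0],
    [[0,0,0],0],
    [[0,0,0],0],
    [[0,0,0],0],
    [[0,0,0],0]
  ],
  "fingers": 22,
  "squeeze": 40
}}

```text
clock: 15.13
position: [0.6004, -0.3379, -0.0293]
ee_rot: [0.011, 0.997, 0.069, 0.021]
contact_force: [-0.8, 0.1, 1.3]
width: 0.0293
```

Emit:
{"name": "carry_out", "arguments": {
  "series": [
    [[0,0,-8],0],
    [[0,0,-15],0],
    [[0,0,-15],0],
    [[0,0,-10],0],
    [[0,0,0],0]
  ]
}}

```text
clock: 15.55
position: [0.5969, -0.3361, 0.0196]
ee_rot: [0.01, 0.997, 0.069, 0.02]
contact_force: [0.3, -0.6, 0.8]
width: 0.0289
```

```bash
python3 -c "
from h import *
plan([(.598,-.3366,.1,8,30)])"
```

```text
state [ 0.5969 -0.3361  0.0196] 7.94 w 0.0289 t 15.55 tilt [ 0.04  -0.017] F [ 0.3 -0.6  0.8]
[[[1.3,0.8,-26.7],-0.02],[[1.4,0.8,-26.8],-0.02],[[1.3,0.8,-26.7],-0.02]]
```

```bash
cat >> h.py <<'E'
def held():
    """token in the grip: tool-frame x,y of its top face centre, assuming depth -46 mm from TCP; and its size"""
    c=grab("wrist"); Rt,p=tool(st()); h=hsv(c["f"]); m=(h[...,2]>185)&(h[...,1]>40)&(h[...,1]<110)
    for zt in (-.044,):
        u,v=proj(c,[Rt@np.array([0,0,zt])+p])[0]
        for a,ce,b in blobs(m,600):
            if abs(ce[0]-u)<60 and abs(ce[1]-v)<60 and a<12000:
                ct=max(cv2.findContours(b,0,1)[0],key=cv2.contourArea)[:,0].astype(float)
                n=Rt[:,2]; d=ray(c,np.vstack([ce,ct])); P0=Rt@np.array([0,0,zt])+p
                X=c["C"]+d*((n@(P0-c["C"]))/(d@n))[:,None]; L=(X-p)@Rt*1000
                print("held",a,np.round(ce),"pred",np.round((u,v)),"tool xy",np.round(L[0,:2],1),"ext",np.round(np.ptp(L[1:],axis=0)[:2],1),"range",np.round(L[1:,:2].min(0),1),np.round(L[1:,:2].max(0),1))
    return c
E
python3 -c "
from h import *
c=held(); cv2.imwrite('pics/h1.png',c['f'])"
```

```text
held 7164 [280. 311.] pred [279. 272.] tool xy [ 0.5 24.5] ext [46.2 81.1] range [-22.6 -16.3] [23.6 64.8]
```

```bash
python3 -c "
import cv2
a=cv2.imread('pics/h1.png');cv2.imwrite('pics/h1c.png',cv2.resize(a[180:400,160:400],(654,600)))"
```

```text
(no output)
```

View pics/h1c.png

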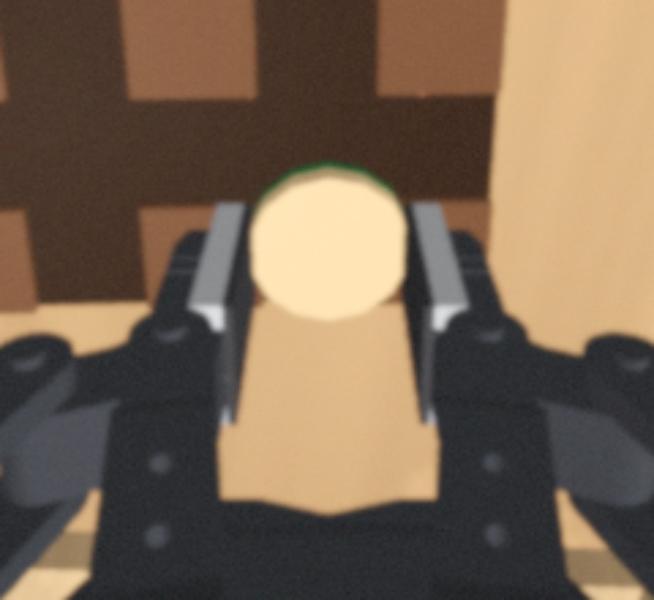

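The token is held level between the pads at about (280,269). I'll carry it to the mouth.

```bash
python3 -c "
from h import *
plan([(.595,-.32,.15,8,26),(.575,-.18,.27,6,26),(.5526,-.0347,.27,2,26)])"
```

```text
state [ 0.5966 -0.3359  0.0188] 7.94 w 0.0292 t 15.6 tilt [ 0.04  -0.016] F [ 0.3  0.4 -1.3]
[[[0.9,-2.2,-21.9],-0.01],[[0.9,-2.2,-21.9],-0.01],[[0.9,-2.2,-21.9],-0.01],[[0.9,-2.2,-21.9],-0.01],[[0.9,-2.2,-21.9],-0.01],[[1.0,-2.1,-21.9],-0.01],[[0.5,-17.3,-15.4],0.25],[[0.4,-17.4,-15.4],0.25],[[0.4,-17.3,-15.4],0.25],[[0.3,-17.4,-15.4],0.25]]
[[[0.2,-17.3,-15.4],0.25],[[0.1,-17.4,-15.3],0.25],[[0.1,-17.3,-15.4],0.25],[[-0.1,-17.4,-15.3],0.25],[[-1.2,-24.5,-0.6],0.67],[[-1.5,-24.4,-0.6],0.67],[[-1.7,-24.4,-0.6],0.67],[[-2.0,-24.4,-0.6],0.67],[[-2.3,-24.4,-0.6],0.67],[[-2.6,-24.4,-0.6],0.67]]
```

Emit:
{"name": "carry_out", "arguments": {
  "series": [
    [[1,-2,-22],0],
    [[1,-2,-22],0],
    [[1,-2,-22],0],
    [[1,-2,-22],0],
    [[1,-2,-22],0],
    [[1,-2,-22],0],
    [[0.5,-17,-15.4],0.2],
    [[0.4,-17,-15.4],0.2],
    [[0.4,-17,-15.4],0.2],
    [[0.3,-17,-15.4],0.2]
  ]
}}

```text
clock: 16.43
position: [0.5804, -0.2493, 0.2067]
ee_rot: [0.003, 0.998, 0.059, 0.01]
contact_force: [0.5, -0.2, -0.6]
width: 0.0293
```

Emit:
{"name": "carry_out", "arguments": {
  "series": [
    [[0.2,-17,-15.4],0.2],
    [[0.1,-17,-15.4],0.2],
    [[0,-17,-15.4],0.2],
    [[0,-17,-15],0.2],
    [[-1,-24,-0.6],0.7],
    [[-1.5,-24,-0.6],0.7],
    [[-2,-24,-0.6],0.7],
    [[-2,-20,-0.6],0.7],
    [[-2,-10,-0.6],0.7],
    [[0,0,0],0]
  ]
}}

```text
clock: 17.27
position: [0.5487, -0.0623, 0.2731]
ee_rot: [0.0, 1.0, 0.022, 0.008]
contact_force: [-0.2, -0.8, -0.5]
width: 0.0294
```

```bash
python3 -c "
from h import *
s=st();tl=tool(s)[0][:2,2]*.04
plan([(.551+tl[0],-.034+tl[1],.25,2,12)])"
```

```text
state [ 0.5487 -0.0623  0.2731] 2.55 w 0.0294 t 17.27 tilt [0.016 0.   ] F [-0.2 -0.8 -0.5]
[[[1.0,-7.1,5.8],0.14],[[0.9,-7.0,5.8],0.14],[[0.9,-7.1,5.8],0.14],[[0.9,-7.0,5.7],0.14]]
```

Emit:
{"name": "carry_out", "arguments": {
  "series": [
    [[1,-7,8],0],
    [[1,-7,10],0],
    [[1,-7,10],0],
    [[1,-7,8],0],
    [[0,0,8],0],
    [[0,0,0],0],
    [[0,0,0],0]
  ]
}}

```text
clock: 17.85
position: [0.5508, -0.0322, 0.2208]
ee_rot: [0.0, 1.0, 0.023, 0.005]
contact_force: [-0.4, 1.1, -0.1]
width: 0.0289
```

```bash
cat >> h.py <<'E'
def aim(x,y,z,yw,v,dz=.04):
    s=st();tl=tool(s)[0][:2,2]*dz; plan([(x+tl[0],y+tl[1],z,yw,v)])
E
python3 -c "
from h import *
aim(.551,-.034,.212,2,8)"
```

```text
state [ 0.5508 -0.0322  0.2208] 2.59 w 0.0289 t 17.85 tilt [ 0.01 -0.  ] F [-0.4  1.1 -0.1]
[[[0.2,0.9,4.4],0.29],[[0.2,1.0,4.4],0.29]]
```

Emit:
{"name": "carry_out", "arguments": {
  "series": [
    [[0.4,2,5],0.3],
    [[0,0,2],0.2],
    [[0,0,0],0],
    [[0,0,0],0]
  ]
}}

```text
clock: 18.18
position: [0.5521, -0.0359, 0.213]
ee_rot: [0.001, 1.0, 0.017, 0.005]
contact_force: [-0.8, -0.0, -0.6]
width: 0.0287
```

```bash
python3 -c "
from h import *
import pickle
aim(.551,-.034,.212,2,8)
c=grab('wrist'); cv2.imwrite('pics/h2.png',cv2.resize(c['f'][130:360,160:400],(626,600)))"
```

```text
state [ 0.5521 -0.0359  0.213 ] 1.94 w 0.0287 t 18.18 tilt [ 0.01  -0.001] F [-0.8 -0.  -0.6]
[[[-0.6,-1.9,1.0],-0.06]]
```

View pics/h2.png

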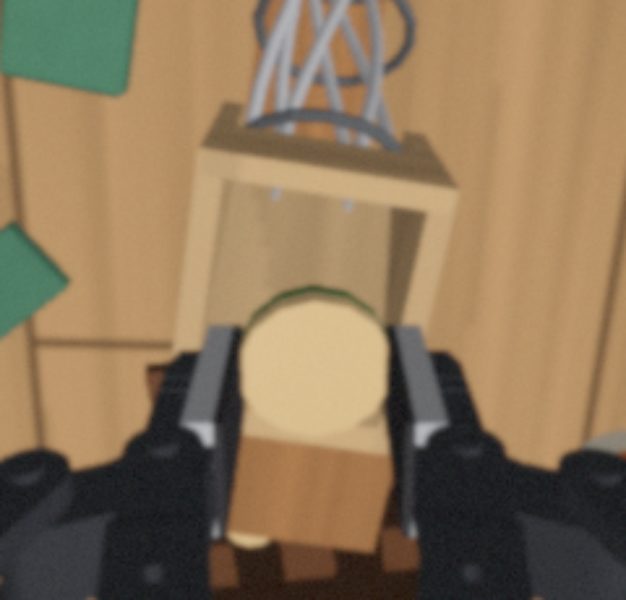

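```bash
python3 -c "
from h import *
np.set_printoptions(precision=1,suppress=True)
c=grab('wrist'); f=lambda q:np.array(q,float)/2.609+[160,130]
print('token',onz(c,[f((315,363))],.257)*1000)
P=onz(c,f([(200,150),(457,187),(245,437),(392,455)]),.232)*1000; print(P); 
u=np.array([np.cos(np.radians(82)),np.sin(np.radians(82))]); print('front',P[:2,:2]@u,'back',P[2:,:2]@u,'tok',(onz(c,[f((315,363))],.257)*1000)[0,:2]@u, 'mouth',np.array([551,-34])@u)"

```

```text
token [[552.1 -33.5 257. ]]
[[526.2   3.6 232. ]
 [582.8  -3.1 232. ]
 [536.4 -69.1 232. ]
 [573.1 -73.4 232. ]]
front [76.8 78.1] back [6.2 7. ] tok 43.65120651649409 mouth 43.01526429178268
```

The token is centred at (281,269), which casts to within about 2 mm of the mouth centre as re-measured here (0.550, -0.0345). I'll nudge it and release.

Emit:
{"name": "carry_out", "arguments": {
  "series": [
    [[-1.5,1,0],0],
    [[0,0,0],0],
    [[0,0,0],0]
  ]
}}

```text
clock: 18.53
position: [0.5509, -0.0373, 0.2141]
ee_rot: [0.001, 1.0, 0.017, 0.006]
contact_force: [0.7, 0.9, 0.9]
width: 0.0291
```

Emit:
{"name": "carry_out", "arguments": {
  "series": [
    [[0,0,0],0],
    [[0,0,0],0],
    [[0,0,0],0],
    [[0,0,-10],0],
    [[0,0,-25],0],
    [[0,0,-25],0],
    [[0,0,0],0],
    [[0,0,0],0]
  ],
  "fingers": 50
}}

```text
clock: 19.2
position: [0.5497, -0.0369, 0.2783]
ee_rot: [0.001, 1.0, 0.017, 0.006]
contact_force: [0.3, -0.3, -0.4]
width: 0.0505
```

```bash
cat >> h.py <<'E'
def look(fn):
    """save a wrist|top composite; list pale and dark-green discs near tray (top cam) and tokens on rack"""
    c=grab("wrist"); t=grab("top"); cv2.imwrite(fn,np.hstack([c["f"][:,80:480],cv2.copyMakeBorder(cv2.resize(t["f"][165:265,180:440],(400,154),interpolation=cv2.INTER_CUBIC),0,266,0,0,0)]))
    return c,t
E
python3 -c "
from h import *
look('pics/d1.png'); plan([(.585,-.275,.12,8)])"
```

```text
state [ 0.5495 -0.0368  0.2778] 1.95 w 0.05 t 19.3 tilt [ 0.011 -0.001] F [-0.7 -0.2 -0.4]
[[[3.2,29.9,19.8],-0.76],[[2.8,29.9,19.8],-0.76],[[2.4,30.0,19.8],-0.76],[[2.0,30.0,19.8],-0.76],[[1.6,30.0,19.8],-0.76],[[1.2,30.0,19.8],-0.76],[[0.8,30.0,19.8],-0.76],[[0.5,30.1,19.7],-0.76]]
```

View pics/d1.png

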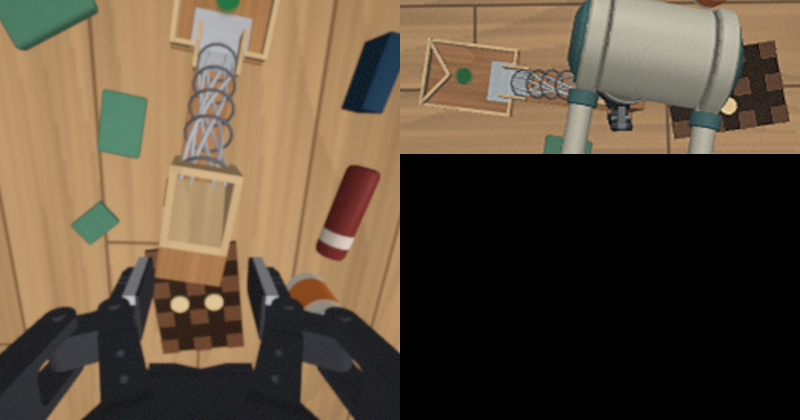

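Token 1 is in the tray green side up, at about (464,76) in the composite, and the mouth is clear. Next is the token at (0.585, -0.278).

Emit:
{"name": "carry_out", "arguments": {
  "series": [
    [[3,30,12],-0.8],
    [[3,30,14],-0.8],
    [[2.5,30,18],-0.8],
    [[2,30,20],-0.8],
    [[1.6,30,20],-0.8],
    [[1.2,30,20],-0.8],
    [[1,22,18],-0.8],
    [[0,10,10],-0.5],
    [[0,0,0],0],
    [[0,0,0],0]
  ],
  "fingers": 46
}}

```text
clock: 20.13
position: [0.5796, -0.2504, 0.1329]
ee_rot: [-0.004, 0.997, 0.075, 0.002]
contact_force: [-0.4, 0.6, 0.2]
width: 0.0456
```

```bash
cat >> h.py <<'E'
def scan(x0=.556,y0=-.279):
    """pale discs near the rack in the wrist and top views, cast to z=.014; green discs in the tray in the top view"""
    c=grab("wrist"); t=grab("top")
    for nm,k in (("wrist",c),("top",t)):
        h=hsv(k["f"]); m=(h[...,2]>185)&(h[...,1]>40)&(h[...,1]<112)
        for a,ce,b in blobs(m,50):
            X=onz(k,ce,.014)[0]; w=np.ptp(onz(k,np.argwhere(b)[:,::-1].astype(float),.014),axis=0)
            if abs(X[0]-x0)<.13 and abs(X[1]-y0)<.17 and .022<w[0]<.042 and .022<w[1]<.042: print(nm,"token",np.round(X*1000,1),"size",np.round(w*1000))
    h=hsv(t["f"]); m=(h[...,0]>55)&(h[...,0]<90)&(h[...,1]>140)
    for a,ce,b in blobs(m,25):
        X=onz(t,ce,.016)[0]
        if abs(X[0]-.585)<.1 and abs(X[1]-.19)<.12: print("tray green",a,np.round(X*1000))
    return c,t
E
python3 -c "
from h import *
scan(); aim(.5852,-.2778,.05,8,20)"
```

```text
wrist token [ 579.  -213.4   14. ] size [31. 31.  0.]
wrist token [ 524.4 -283.9   14. ] size [31. 32.  0.]
wrist token [ 585.  -277.8   14. ] size [32. 31.  0.]
top token [ 586.3 -277.1   14. ] size [26. 29.  0.]
top token [ 581.3 -212.5   14. ] size [26. 27.  0.]
top token [ 526.  -283.2   14. ] size [29. 29.  0.]
tray green 59 [589. 221.  16.]
state [ 0.58   -0.2498  0.134 ] 8.69 w 0.046 t 20.23 tilt [0.004 0.008] F [ 0.1 -0.   0.4]
[[[0.1,5.8,16.8],0.14],[[0.2,5.8,16.7],0.14],[[0.2,5.7,16.8],0.14],[[0.1,5.8,16.7],0.14],[[0.2,5.7,16.8],0.14]]
```

Emit:
{"name": "carry_out", "arguments": {
  "series": [
    [[0,6,15],0.1],
    [[0,6,17],0.1],
    [[0,6,17],0.1],
    [[0,5,17],0.1],
    [[0,5,15],0.1],
    [[0,0,6],0],
    [[0,0,0],0],
    [[0,0,0],0]
  ]
}}

```text
clock: 20.9
position: [0.5935, -0.2677, 0.0592]
ee_rot: [0.0, 0.997, 0.077, 0.012]
contact_force: [0.3, -0.1, 0.2]
width: 0.0461
```

```bash
python3 -c "
from h import *
aim(.5852,-.2778,-.018,8,10)"
```

```text
state [ 0.5935 -0.2677  0.0592] 8.86 w 0.0461 t 20.9 tilt [0.025 0.001] F [ 0.3 -0.1  0.2]
[[[-1.3,1.1,9.6],0.11],[[-1.3,1.1,9.6],0.11],[[-1.3,1.1,9.6],0.11],[[-1.3,1.1,9.6],0.11],[[-1.4,1.1,9.7],0.11],[[-1.3,1.0,9.6],0.11],[[-1.4,1.1,9.7],0.11],[[-1.3,1.0,9.6],0.11]]
```

Emit:
{"name": "carry_out", "arguments": {
  "series": [
    [[-3,2,10],0.2],
    [[-3,2,10],0.2],
    [[-3,2,10],0.2],
    [[-3,2,10],0.2],
    [[-2,1.5,10],0.1],
    [[-1,1,8],0.1],
    [[0,0,4],0],
    [[0,0,0],0],
    [[0,0,0],0]
  ]
}}

```text
clock: 21.65
position: [0.5819, -0.2808, -0.0062]
ee_rot: [0.001, 0.998, 0.068, 0.014]
contact_force: [-0.1, -0.8, -0.5]
width: 0.046
```

```bash
python3 -c "
from h import *
aim(.5852,-.2778,-.027,8,10)"
```

```text
state [ 0.5819 -0.2808 -0.0062] 7.82 w 0.046 t 21.65 tilt [ 0.029 -0.001] F [-0.1 -0.8 -0.5]
[[[1.4,-0.8,7.0],-0.06],[[1.4,-0.8,7.0],-0.06],[[1.5,-0.8,7.0],-0.06]]
```

Emit:
{"name": "carry_out", "arguments": {
  "series": [
    [[1.4,-0.8,7],0],
    [[1.4,-0.8,7],0],
    [[1,-0.8,5],0],
    [[0,0,0],0]
  ]
}}

```text
clock: 21.98
position: [0.5874, -0.2782, -0.026]
ee_rot: [0.002, 0.998, 0.068, 0.015]
contact_force: [-0.1, -0.2, 0.0]
width: 0.0461
```

Emit:
{"name": "carry_out", "arguments": {
  "series": [
    [[0,0,3],0],
    [[0,0,2],0],
    [[0,0,0],0]
  ]
}}

```text
clock: 22.23
position: [0.588, -0.2778, -0.0317]
ee_rot: [0.002, 0.998, 0.069, 0.015]
contact_force: [-0.4, 0.7, 0.3]
width: 0.0461
```

```bash
python3 -c "
from h import *
aim(.5852,-.2778,-.030,8,10)"
```

```text
state [ 0.588  -0.2778 -0.0317] 7.86 w 0.0461 t 22.23 tilt [ 0.031 -0.002] F [-0.4  0.7  0.3]
[[[-1.5,-0.2,-1.7],-0.14]]
```

Emit:
{"name": "carry_out", "arguments": {
  "series": [
    [[-1.2,0,-1.8],0],
    [[0,0,0],0],
    [[0,0,0],0],
    [[0,0,0],0],
    [[0,0,0],0],
    [[0,0,-8],0],
    [[0,0,-15],0],
    [[0,0,-15],0],
    [[0,0,-10],0],
    [[0,0,0],0]
  ],
  "fingers": 22,
  "squeeze": 45
}}

```text
clock: 23.07
position: [0.5849, -0.278, 0.022]
ee_rot: [0.002, 0.998, 0.068, 0.015]
contact_force: [1.0, 0.4, -0.0]
width: 0.0289
```

```bash
python3 -c "
from h import *
plan([(.585,-.26,.15,8,26),(.57,-.17,.27,6,26),(.5515,-.0347,.27,2,26)])"
```

```text
state [ 0.5849 -0.278   0.022 ] 7.85 w 0.0289 t 23.07 tilt [ 0.031 -0.002] F [ 1.   0.4 -0. ]
[[[1.3,-3.4,-25.6],-0.03],[[1.3,-3.4,-25.6],-0.03],[[1.3,-3.4,-25.6],-0.03],[[1.3,-3.4,-25.6],-0.03],[[1.3,-3.4,-25.6],-0.03],[[0.2,-15.1,-20.1],0.33],[[0.1,-15.1,-20.1],0.33],[[0.1,-15.1,-20.1],0.33],[[-0.0,-15.1,-20.1],0.33],[[-0.2,-15.0,-20.1],0.33]]
[[[-0.2,-15.1,-20.1],0.33],[[-0.7,-22.7,-0.2],0.67],[[-1.0,-22.7,-0.2],0.67],[[-1.2,-22.7,-0.1],0.67],[[-1.5,-22.7,-0.2],0.67],[[-1.8,-22.7,-0.2],0.67],[[-2.0,-22.8,-0.1],0.67]]
```

Emit:
{"name": "carry_out", "arguments": {
  "series": [
    [[1.3,-3.4,-25],0],
    [[1.3,-3.4,-25],0],
    [[1.3,-3.4,-25],0],
    [[1.3,-3.4,-25],0],
    [[1.3,-3.4,-25],0],
    [[0.2,-15,-20],0.3],
    [[0.1,-15,-20],0.3],
    [[0.1,-15,-20],0.3],
    [[0,-15,-20],0.3],
    [[0,-15,-20],0.3]
  ]
}}

```text
clock: 23.9
position: [0.5692, -0.1835, 0.2492]
ee_rot: [-0.001, 0.999, 0.052, 0.01]
contact_force: [0.2, 0.2, -0.0]
width: 0.0287
```

Emit:
{"name": "carry_out", "arguments": {
  "series": [
    [[0,-15,-15],0.3],
    [[-0.5,-23,0],0.7],
    [[-0.5,-23,0],0.7],
    [[-1,-23,0],0.7],
    [[-1,-23,0],0.7],
    [[-1,-18,0],0.7],
    [[0,-8,0],0.5],
    [[0,0,0],0],
    [[0,0,0],0]
  ]
}}

```text
clock: 24.65
position: [0.5545, -0.0428, 0.2699]
ee_rot: [-0.001, 1.0, 0.014, 0.014]
contact_force: [-0.7, 0.4, 0.1]
width: 0.0291
```

```bash
python3 -c "
from h import *
aim(.5505,-.0345,.24,2,10)"
```

```text
state [ 0.5545 -0.0428  0.2699] 1.62 w 0.0291 t 24.65 tilt [0.029 0.002] F [-0.7  0.4  0.1]
[[[-0.9,-2.1,7.4],-0.1],[[-0.9,-2.1,7.5],-0.1],[[-0.8,-2.1,7.5],-0.1],[[-0.9,-2.2,7.4],-0.1]]
```

Emit:
{"name": "carry_out", "arguments": {
  "series": [
    [[-1.5,-2,10],0],
    [[-1.5,-2,12],0],
    [[-1.5,-2,12],0],
    [[-1,-1,10],0],
    [[0,0,6],0],
    [[0,0,0],0],
    [[0,0,0],0]
  ]
}}

```text
clock: 25.23
position: [0.5493, -0.0406, 0.2132]
ee_rot: [0.0, 1.0, 0.012, 0.013]
contact_force: [0.4, 0.2, -0.3]
width: 0.0288
```

```bash
python3 -c "
from h import *
aim(.5505,-.0355,.213,2,10)"
```

```text
state [ 0.5493 -0.0406  0.2132] 1.35 w 0.0288 t 25.23 tilt [ 0.026 -0.   ] F [ 0.4  0.2 -0.3]
[[[2.3,-5.0,0.3],-0.65]]
```

Emit:
{"name": "carry_out", "arguments": {
  "series": [
    [[2.3,-5,0.3],0],
    [[0,0,0],0],
    [[0,0,0],0]
  ]
}}

```text
clock: 25.48
position: [0.5526, -0.0363, 0.2134]
ee_rot: [0.0, 1.0, 0.011, 0.013]
contact_force: [-0.4, 0.4, -0.5]
width: 0.0288
```

```bash
python3 -c "
from h import *
aim(.5505,-.0355,.213,2,10)"
```

```text
state [ 0.5526 -0.0363  0.2134] 1.27 w 0.0288 t 25.48 tilt [ 0.027 -0.001] F [-0.4  0.4 -0.5]
[[[-1.0,-0.7,0.4],-0.73]]
```

Emit:
{"name": "carry_out", "arguments": {
  "series": [
    [[0,0,0],0],
    [[0,0,0],0],
    [[0,0,0],0],
    [[0,0,-10],0],
    [[0,0,-25],0],
    [[0,0,-25],0],
    [[0,0,0],0],
    [[0,0,0],0],
    [[0,0,0],0],
    [[0,0,0],0]
  ],
  "fingers": 50
}}

```text
clock: 26.32
position: [0.5515, -0.0361, 0.2801]
ee_rot: [0.001, 1.0, 0.011, 0.016]
contact_force: [-0.1, -0.0, -0.6]
width: 0.0501
```

```bash
python3 -c "
from h import *
scan(); plan([(.525,-.27,.12,8,30)])"
```

```text
wrist token [ 524.5 -283.9   14. ] size [29. 30.  0.]
wrist token [ 535.4 -405.1   14. ] size [34. 24.  0.]
tray green 58 [594. 220.  16.]
tray green 56 [560. 206.  16.]
state [ 0.5513 -0.036   0.2796] 1.31 w 0.0498 t 26.42 tilt [ 0.03  -0.002] F [-0.2 -0.5 -0.9]
[[[-3.6,23.3,15.9],-0.67],[[-3.9,23.3,15.9],-0.67],[[-4.2,23.2,15.9],-0.67],[[-4.5,23.2,15.9],-0.67],[[-4.7,23.1,15.9],-0.67],[[-5.0,23.1,15.9],-0.67],[[-5.3,23.0,15.8],-0.67],[[-5.5,22.9,15.8],-0.67],[[-5.8,22.9,15.9],-0.67],[[-6.1,22.9,15.8],-0.67]]
```

Two tokens now show as green discs in the tray. Next is the third one, at (0.5245, -0.284).

Emit:
{"name": "carry_out", "arguments": {
  "series": [
    [[-3,25,10],-0.7],
    [[-3,27,12],-0.7],
    [[-3.5,27,16],-0.7],
    [[-4,27,18],-0.7],
    [[-4,27,20],-0.7],
    [[-4.5,27,20],-0.7],
    [[-5,25,20],-0.7],
    [[-5,15,15],-0.7],
    [[-3,8,8],-0.7],
    [[0,0,0],0]
  ],
  "fingers": 46
}}

```text
clock: 27.25
position: [0.5316, -0.2515, 0.1269]
ee_rot: [-0.002, 0.997, 0.071, 0.012]
contact_force: [-0.3, 0.3, -0.5]
width: 0.046
```

```bash
python3 -c "
from h import *
scan(); aim(.5247,-.284,.03,8,16)"
```

```text
wrist token [ 579.  -213.4   14. ] size [31. 31.  0.]
wrist token [ 524.3 -283.8   14. ] size [31. 31.  0.]
top token [ 581.3 -212.5   14. ] size [26. 27.  0.]
top token [ 526.  -283.2   14. ] size [29. 29.  0.]
tray green 51 [594. 221.  16.]
tray green 55 [559. 206.  16.]
state [ 0.5328 -0.2502  0.1289] 8.24 w 0.0461 t 27.35 tilt [0.026 0.006] F [-0.  -0.3  1.1]
[[[-2.1,4.6,14.1],0.03],[[-2.1,4.6,14.1],0.03],[[-2.0,4.7,14.1],0.03],[[-2.1,4.6,14.0],0.03],[[-2.0,4.7,14.1],0.03],[[-2.0,4.6,14.0],0.03],[[-2.1,4.7,14.1],0.03]]
```

Emit:
{"name": "carry_out", "arguments": {
  "series": [
    [[-3.5,5,14],0],
    [[-3.5,5,15],0],
    [[-3.5,5,15],0],
    [[-3.5,5,15],0],
    [[-3.5,5,15],0],
    [[-3,5,15],0],
    [[-2,4,12],0],
    [[-1,2,8],0],
    [[0,0,0],0],
    [[0,0,0],0]
  ]
}}

```text
clock: 28.18
position: [0.5289, -0.2826, 0.027]
ee_rot: [0.002, 0.997, 0.076, 0.023]
contact_force: [-0.4, -0.4, 0.5]
width: 0.046
```

```bash
python3 -c "
from h import *
aim(.5247,-.284,-.022,8,8)"
```

```text
state [ 0.5289 -0.2826  0.027 ] 8.73 w 0.046 t 28.18 tilt [0.045 0.   ] F [-0.4 -0.4  0.5]
[[[-0.7,0.1,7.0],0.1],[[-0.7,0.1,7.0],0.1],[[-0.7,0.1,7.0],0.1],[[-0.7,0.1,6.9],0.1],[[-0.6,0.1,7.0],0.1],[[-0.7,0.1,6.9],0.1],[[-0.6,0.1,7.0],0.1]]
```

Emit:
{"name": "carry_out", "arguments": {
  "series": [
    [[-1.5,0.3,8],0.1],
    [[-1.5,0.3,8],0.1],
    [[-1.5,0.3,8],0.1],
    [[-1,0.3,8],0.1],
    [[-1,0.2,8],0.1],
    [[0,0,6],0],
    [[0,0,0],0],
    [[0,0,0],0]
  ]
}}

```text
clock: 28.85
position: [0.5267, -0.2845, -0.0212]
ee_rot: [0.003, 0.997, 0.072, 0.025]
contact_force: [0.5, -0.3, 0.0]
width: 0.0461
```

```bash
python3 -c "
from h import *
aim(.5247,-.284,-.0315,8,12)"
```

```text
state [ 0.5267 -0.2845 -0.0212] 8.27 w 0.0461 t 28.85 tilt [ 0.049 -0.002] F [ 0.5 -0.3  0. ]
[[[-0.4,-0.6,10.3],0.27]]
```

Emit:
{"name": "carry_out", "arguments": {
  "series": [
    [[-0.2,-0.3,5],0],
    [[-0.2,-0.3,4],0],
    [[0,0,1.5],0],
    [[0,0,0],0]
  ]
}}

```text
clock: 29.18
position: [0.5271, -0.2844, -0.0325]
ee_rot: [0.003, 0.997, 0.072, 0.025]
contact_force: [-0.1, -0.3, 0.3]
width: 0.0456
```

```bash
python3 -c "
from h import *
aim(.5247,-.284,-.0305,8,12)"
```

```text
state [ 0.5271 -0.2844 -0.0325] 8.26 w 0.0456 t 29.18 tilt [ 0.05  -0.002] F [-0.1 -0.3  0.3]
[[[-0.3,-0.3,-2.0],0.26]]
```

Emit:
{"name": "carry_out", "arguments": {
  "series": [
    [[-0.3,-0.3,-2],0],
    [[0,0,0],0],
    [[0,0,0],0],
    [[0,0,0],0],
    [[0,0,0],0],
    [[0,0,-8],0],
    [[0,0,-15],0],
    [[0,0,-15],0],
    [[0,0,-10],0],
    [[0,0,0],0]
  ],
  "fingers": 22,
  "squeeze": 45
}}

```text
clock: 30.02
position: [0.5242, -0.2839, 0.0214]
ee_rot: [0.003, 0.997, 0.072, 0.025]
contact_force: [0.7, 0.9, -0.4]
width: 0.0291
```

```bash
python3 -c "
from h import *
plan([(.527,-.26,.15,8,26),(.54,-.17,.27,6,26),(.5525,-.0357,.27,2,26)])"
```

```text
state [ 0.5242 -0.2839  0.0214] 8.27 w 0.0291 t 30.02 tilt [ 0.05  -0.002] F [ 0.7  0.9 -0.4]
[[[2.1,-3.7,-21.4],0.04],[[2.1,-3.7,-21.4],0.04],[[2.1,-3.7,-21.4],0.04],[[2.1,-3.7,-21.4],0.04],[[2.1,-3.6,-21.4],0.04],[[2.0,-3.7,-21.4],0.04],[[5.2,-14.4,-19.9],0.34],[[5.1,-14.4,-19.9],0.34],[[5.1,-14.4,-19.9],0.34],[[5.0,-14.4,-19.9],0.34]]
[[[4.9,-14.4,-19.9],0.34],[[4.8,-14.5,-20.0],0.34],[[4.4,-22.0,0.0],0.66],[[4.1,-22.1,0.0],0.66],[[3.9,-22.1,-0.0],0.66],[[3.6,-22.2,-0.0],0.66],[[3.4,-22.2,-0.0],0.66],[[3.2,-22.3,-0.1],0.66]]
```

Emit:
{"name": "carry_out", "arguments": {
  "series": [
    [[2,-4,-30],0],
    [[2,-4,-35],0],
    [[2,-4,-35],0],
    [[2,-4,-30],0],
    [[4,-12,-25],0.3],
    [[4,-14,-25],0.3],
    [[4,-14,-22],0.3],
    [[4,-14,-18],0.3],
    [[4,-14,-12],0.3],
    [[4,-14,0],0.3]
  ]
}}

```text
clock: 30.85
position: [0.5299, -0.1801, 0.2631]
ee_rot: [0.002, 0.998, 0.053, 0.024]
contact_force: [-0.1, 1.1, 0.1]
width: 0.0292
```

```bash
python3 -c "
from h import *
plan([(.5525,-.0357,.27,2,24)])"
```

```text
state [ 0.5299 -0.1801  0.2631] 6.06 w 0.0292 t 30.85 tilt [ 0.048 -0.001] F [-0.1  1.1  0.1]
[[[5.4,-20.2,-0.8],0.58],[[5.2,-20.2,-0.9],0.58],[[5.0,-20.3,-0.9],0.58],[[4.8,-20.3,-0.9],0.58],[[4.6,-20.4,-0.9],0.58],[[4.5,-20.4,-0.9],0.58],[[4.2,-20.4,-0.8],0.58]]
```

Emit:
{"name": "carry_out", "arguments": {
  "series": [
    [[5,-21,0],0.6],
    [[5,-21,0],0.6],
    [[4.5,-21,0],0.6],
    [[4.5,-21,0],0.6],
    [[4,-20,0],0.6],
    [[4,-16,0],0.6],
    [[2,-8,0],0.4],
    [[0,0,0],0],
    [[0,0,0],0]
  ]
}}

```text
clock: 31.6
position: [0.5486, -0.0409, 0.2633]
ee_rot: [0.0, 1.0, 0.018, 0.024]
contact_force: [-0.4, -0.7, 0.3]
width: 0.0289
```

```bash
python3 -c "
from h import *
aim(.5505,-.0355,.213,2,12)"
```

```text
state [ 0.5486 -0.0409  0.2633] 2.02 w 0.0289 t 31.6 tilt [0.048 0.   ] F [-0.4 -0.7  0.3]
[[[0.3,-1.1,10.1],0.0],[[0.3,-1.1,10.1],0.0],[[0.3,-1.0,10.1],0.0],[[0.3,-1.1,10.1],0.0],[[0.4,-1.0,10.0],0.0]]
```

Emit:
{"name": "carry_out", "arguments": {
  "series": [
    [[0.2,-1.5,12],0],
    [[0,-1.5,12],0],
    [[0,-1.5,12],0],
    [[0,-1,10],0],
    [[0,0,4],0],
    [[0,0,0],0],
    [[0,0,0],0]
  ]
}}

```text
clock: 32.18
position: [0.5508, -0.0402, 0.2108]
ee_rot: [0.002, 1.0, 0.016, 0.024]
contact_force: [-1.1, -0.9, 0.9]
width: 0.0291
```

```bash
python3 -c "
from h import *
aim(.5505,-.0355,.213,2,12)"
```

```text
state [ 0.5508 -0.0402  0.2108] 1.86 w 0.0291 t 32.18 tilt [ 0.048 -0.003] F [-1.1 -0.9  0.9]
[[[1.9,-4.5,-2.1],-0.14]]
```

Emit:
{"name": "carry_out", "arguments": {
  "series": [
    [[1.9,-4.5,-1],0],
    [[0,0,0],0],
    [[0,0,0],0]
  ]
}}

```text
clock: 32.43
position: [0.5535, -0.0361, 0.2134]
ee_rot: [0.002, 1.0, 0.016, 0.025]
contact_force: [-0.6, 0.9, -0.4]
width: 0.0293
```

```bash
python3 -c "
from h import *
aim(.5505,-.0355,.212,2,12)"
```

```text
state [ 0.5535 -0.0361  0.2134] 1.8 w 0.0293 t 32.43 tilt [ 0.051 -0.003] F [-0.6  0.9 -0.4]
[[[-1.0,-0.5,1.3],-0.2]]
```

Emit:
{"name": "carry_out", "arguments": {
  "series": [
    [[-0.7,0,0],0],
    [[0,0,0],0],
    [[0,0,0],0],
    [[0,0,-10],0],
    [[0,0,-25],0],
    [[0,0,-25],0],
    [[0,0,0],0],
    [[0,0,0],0],
    [[0,0,0],0],
    [[0,0,0],0]
  ],
  "fingers": 50
}}

```text
clock: 33.27
position: [0.5497, -0.0357, 0.2795]
ee_rot: [0.003, 1.0, 0.016, 0.027]
contact_force: [-1.2, -0.1, -0.6]
width: 0.0497
```

```bash
python3 -c "
from h import *
scan(); plan([(.58,-.19,.13,8,26)])"
```

```text
wrist token [ 535.8 -402.6   14. ] size [32. 24.  0.]
tray green 56 [602. 224.  16.]
tray green 54 [588. 193.  16.]
tray green 56 [552. 214.  16.]
state [ 0.5496 -0.0357  0.2791] 1.84 w 0.0503 t 33.37 tilt [ 0.053 -0.004] F [ 0.7 -0.4 -0.2]
[[[1.9,17.1,16.8],-0.68],[[1.8,17.2,16.8],-0.68],[[1.5,17.2,16.8],-0.68],[[1.3,17.2,16.7],-0.68],[[1.1,17.3,16.7],-0.68],[[0.9,17.3,16.7],-0.68],[[0.8,17.3,16.8],-0.68],[[0.5,17.3,16.7],-0.68],[[0.3,17.4,16.7],-0.68]]
```

Three are in the tray green side up. The last token is at (0.5795, -0.2133), close to the post, so I'll stay high until clear of it.

Emit:
{"name": "carry_out", "arguments": {
  "series": [
    [[2,24,4],-0.7],
    [[2,26,4],-0.7],
    [[3,26,4],-0.7],
    [[3,26,4],-0.7],
    [[3,26,6],-0.7],
    [[3,24,10],-0.7],
    [[2,12,15],-0.7],
    [[0,4,18],-0.7],
    [[0,0,18],-0.5],
    [[0,0,10],0]
  ],
  "fingers": 46
}}

```text
clock: 34.2
position: [0.5832, -0.2088, 0.1784]
ee_rot: [0.002, 0.997, 0.073, 0.023]
contact_force: [0.1, 0.6, 0.2]
width: 0.0461
```

```bash
python3 -c "
from h import *
scan(); aim(.5797,-.2132,.03,8,15)"
```

```text
wrist token [ 579.  -213.3   14. ] size [31. 31.  0.]
top token [ 581.3 -212.5   14. ] size [26. 27.  0.]
tray green 55 [604. 224.  16.]
tray green 58 [587. 193.  16.]
tray green 57 [552. 215.  16.]
state [ 0.5827 -0.208   0.1784] 8.39 w 0.0463 t 34.3 tilt [0.044 0.001] F [ 0.3 -0.2  0.7]
[[[-0.8,0.4,14.8],0.04],[[-0.8,0.4,14.8],0.04],[[-0.9,0.4,14.8],0.04],[[-0.8,0.4,14.8],0.04],[[-0.9,0.4,14.8],0.04],[[-0.8,0.4,14.8],0.04],[[-0.9,0.4,14.8],0.04],[[-0.8,0.4,14.9],0.04],[[-0.9,0.5,14.8],0.04],[[-0.8,0.4,14.9],0.04]]
```

Emit:
{"name": "carry_out", "arguments": {
  "series": [
    [[-1.5,0.5,14],0],
    [[-1.5,0.5,15],0],
    [[-1.5,0.5,15],0],
    [[-1.5,0.5,15],0],
    [[-1.5,0.5,15],0],
    [[-1.5,0.5,15],0],
    [[-1.5,0.5,15],0],
    [[-1.5,0.5,14],0],
    [[-1,0.5,12],0],
    [[0,0,8],0]
  ]
}}

```text
clock: 35.13
position: [0.5864, -0.2136, 0.0484]
ee_rot: [0.006, 0.997, 0.075, 0.032]
contact_force: [0.8, 0.4, 0.3]
width: 0.046
```

```bash
python3 -c "
from h import *
aim(.5797,-.2132,-.023,8,9)"
```

```text
state [ 0.5864 -0.2136  0.0484] 8.68 w 0.046 t 35.13 tilt [ 0.065 -0.008] F [0.8 0.4 0.3]
[[[-1.1,-0.2,8.9],0.08],[[-1.1,-0.3,8.9],0.08],[[-1.1,-0.2,8.9],0.08],[[-1.0,-0.2,8.9],0.08],[[-1.1,-0.3,8.8],0.08],[[-1.0,-0.2,8.9],0.08],[[-1.1,-0.3,8.8],0.08],[[-1.1,-0.2,8.9],0.08]]
```

Emit:
{"name": "carry_out", "arguments": {
  "series": [
    [[-1.4,-0.2,9],0],
    [[-1.4,-0.2,9],0],
    [[-1.4,-0.2,9],0],
    [[-1.4,-0.2,9],0],
    [[-1.4,-0.2,9],0],
    [[-1.2,-0.2,9],0],
    [[-1,-0.2,8],0],
    [[0,0,4],0],
    [[0,0,0],0],
    [[0,0,0],0]
  ]
}}

```text
clock: 35.97
position: [0.5828, -0.2137, -0.0232]
ee_rot: [0.007, 0.997, 0.076, 0.033]
contact_force: [-1.4, -1.0, -0.6]
width: 0.0459
```

```bash
python3 -c "
from h import *
aim(.5797,-.2132,-.0315,8,9)"
```

```text
state [ 0.5828 -0.2137 -0.0232] 8.75 w 0.0459 t 35.97 tilt [ 0.067 -0.008] F [-1.4 -1.  -0.6]
[[[-0.9,-0.4,8.3],0.75]]
```

Emit:
{"name": "carry_out", "arguments": {
  "series": [
    [[-0.8,-0.2,4],0.5],
    [[-0.4,-0.2,3],0.2],
    [[0,0,0.8],0],
    [[0,0,0],0]
  ]
}}

```text
clock: 36.3
position: [0.5831, -0.2141, -0.0307]
ee_rot: [0.007, 0.997, 0.069, 0.034]
contact_force: [0.7, 0.4, 0.1]
width: 0.0461
```

Emit:
{"name": "carry_out", "arguments": {
  "series": [
    [[0,0,-1],0],
    [[0,0,0],0],
    [[0,0,0],0],
    [[0,0,0],0],
    [[0,0,0],0],
    [[0,0,-8],0],
    [[0,0,-15],0],
    [[0,0,-15],0],
    [[0,0,-10],0],
    [[0,0,0],0]
  ],
  "fingers": 22,
  "squeeze": 45
}}

```text
clock: 37.13
position: [0.5795, -0.2136, 0.0219]
ee_rot: [0.007, 0.997, 0.069, 0.034]
contact_force: [0.2, -0.6, -0.4]
width: 0.0286
```

```bash
python3 -c "
from h import *
plan([(.57,-.2,.25,6,36),(.5535,-.0357,.27,2,26)])"
```

```text
state [ 0.5795 -0.2136  0.0219] 7.97 w 0.0286 t 37.13 tilt [ 0.07  -0.009] F [ 0.2 -0.6 -0.4]
[[[1.1,-1.5,-32.6],0.28],[[1.1,-1.5,-32.6],0.28],[[1.1,-1.5,-32.6],0.28],[[1.1,-1.5,-32.6],0.28],[[1.1,-1.4,-32.7],0.28],[[1.1,-1.4,-32.6],0.28],[[1.1,-1.5,-32.7],0.28],[[0.3,-23.5,-3.3],0.57],[[0.1,-23.5,-3.3],0.57],[[-0.2,-23.5,-3.3],0.57]]
[[[-0.4,-23.5,-3.3],0.57],[[-0.6,-23.6,-3.4],0.57],[[-0.9,-23.5,-3.4],0.57],[[-1.0,-23.5,-3.3],0.57]]
```

Emit:
{"name": "carry_out", "arguments": {
  "series": [
    [[1,0,-30],0.3],
    [[1,0,-36],0.3],
    [[1,0,-36],0.3],
    [[1,0,-36],0.3],
    [[1,-1,-36],0.3],
    [[1,-2,-32],0.3],
    [[1,-4,-25],0.3],
    [[0,-15,-10],0.5],
    [[0,-24,0],0.5],
    [[0,-24,0],0.5]
  ]
}}

```text
clock: 37.97
position: [0.5621, -0.1431, 0.2719]
ee_rot: [0.007, 0.999, 0.033, 0.034]
contact_force: [1.0, 0.9, -0.8]
width: 0.0289
```

```bash
python3 -c "
from h import *
aim(.5505,-.0355,.262,2,22)"
```

```text
state [ 0.5621 -0.1431  0.2719] 3.8 w 0.0289 t 37.97 tilt [ 0.068 -0.011] F [ 1.   0.9 -0.8]
[[[-0.5,-21.5,1.6],0.36],[[-0.6,-21.5,1.6],0.36],[[-0.8,-21.5,1.6],0.36],[[-0.9,-21.6,1.6],0.36],[[-1.0,-21.5,1.6],0.36]]
```

Emit:
{"name": "carry_out", "arguments": {
  "series": [
    [[-0.5,-22,0],0.3],
    [[-0.5,-22,0],0.3],
    [[-0.5,-22,0],0.3],
    [[-0.5,-18,0],0.3],
    [[-0.5,-12,6],0.3],
    [[-0.5,-5,10],0.3],
    [[-0.5,0,12],0],
    [[-0.5,0,12],0],
    [[-0.5,0,8],0],
    [[0,0,0],0]
  ]
}}

```text
clock: 38.8
position: [0.5527, -0.0336, 0.2184]
ee_rot: [0.005, 0.999, 0.018, 0.034]
contact_force: [0.0, -0.7, -0.1]
width: 0.0288
```

```bash
python3 -c "
from h import *
aim(.5505,-.0355,.213,2,22)"
```

```text
state [ 0.5527 -0.0336  0.2184] 2.13 w 0.0288 t 38.8 tilt [ 0.068 -0.009] F [ 0.  -0.7 -0.1]
[[[0.0,2.2,5.4],0.13]]
```

Emit:
{"name": "carry_out", "arguments": {
  "series": [
    [[0,2,5],0],
    [[0,0,0],0],
    [[0,0,0],0]
  ]
}}

```text
clock: 39.05
position: [0.5531, -0.037, 0.2122]
ee_rot: [0.005, 0.999, 0.018, 0.033]
contact_force: [-0.0, -0.6, -0.3]
width: 0.0287
```

Emit:
{"name": "carry_out", "arguments": {
  "series": [
    [[0,0,0],0],
    [[0,0,0],0],
    [[0,0,0],0],
    [[0,0,-10],0],
    [[0,0,-25],0],
    [[0,0,-25],0],
    [[0,0,0],0],
    [[0,0,0],0],
    [[0,0,0],0],
    [[0,0,0],0]
  ],
  "fingers": 50
}}

```text
clock: 39.88
position: [0.5502, -0.0373, 0.2796]
ee_rot: [0.006, 0.999, 0.017, 0.036]
contact_force: [-0.2, 0.5, -0.7]
width: 0.0498
```

```bash
python3 -c "
from h import *
c,t=scan(); 
h=hsv(t['f']); g=(h[...,0]>60)&(h[...,0]<95)&(h[...,1]>60)&(h[...,2]>70)
for k,nm in ((c,'wrist'),(t,'top')):
    h=hsv(k['f']); g=(h[...,0]>60)&(h[...,0]<95)&(h[...,1]>60)&(h[...,2]>70)
    for a,ce,m in blobs(g,200):
        ct=max(cv2.findContours(m,0,1)[0],key=cv2.contourArea)[:,0].astype(float); r=cv2.minAreaRect((onz(k,ct,.018)[:,:2]*1000).astype(np.float32))
        if abs(r[0][0]-435)<60 and abs(r[0][1]-25)<70: print(nm,r)
plan([(.44,.03,.2,-10,30)])"
```

```text
wrist token [ 534.6 -405.2   14. ] size [33. 27.  0.]
tray green 110 [602. 221.  16.]
tray green 53 [571. 185.  16.]
tray green 61 [552. 215.  16.]
wrist ((437.66888427734375, 20.969860076904297), (84.0190658569336, 59.583473205566406), 79.96869659423828)
top ((442.409423828125, 46.5155029296875), (32.638877868652344, 59.53968811035156), 79.92610931396484)
state [ 0.5499 -0.0373  0.2791] 1.99 w 0.0501 t 39.98 tilt [ 0.072 -0.011] F [-0.4  0.1  0.3]
[[[-18.8,-12.0,11.7],2.0],[[-19.2,-11.4,11.7],2.0],[[-19.6,-10.7,11.7],2.0],[[-20.0,-10.1,11.7],2.0],[[-20.3,-9.4,11.6],2.0],[[-20.6,-8.7,11.6],2.0]]
```

All four tokens are in the tray green side up: two discs are touching (area 110) and two are single. The cover measures (0.438, 0.021) at 80°. I'll go and fetch it.

Emit:
{"name": "carry_out", "arguments": {
  "series": [
    [[-19,-12,4],2],
    [[-19,-11,4],2],
    [[-19,-11,4],2],
    [[-19,-10,8],2],
    [[-18,-9,14],2],
    [[-12,-5,18],2],
    [[0,0,18],0],
    [[0,0,18],0],
    [[0,0,12],0],
    [[0,0,0],0]
  ],
  "fingers": 85
}}

```text
clock: 40.82
position: [0.4442, 0.0278, 0.1594]
ee_rot: [0.002, 0.995, -0.093, 0.03]
contact_force: [0.9, -0.5, 0.1]
width: 0.0853
```

```bash
python3 -c "
from h import *
k=grab('wrist'); h=hsv(k['f']); g=(h[...,0]>60)&(h[...,0]<95)&(h[...,1]>60)&(h[...,2]>70)
for a,ce,m in blobs(g,400):
    ct=max(cv2.findContours(m,0,1)[0],key=cv2.contourArea)[:,0].astype(float); r=cv2.minAreaRect((onz(k,ct,.018)[:,:2]*1000).astype(np.float32))
    if abs(r[0][0]-435)<60 and abs(r[0][1]-25)<70: print(a,ce,r)
aim(.438,.0212,.03,-10,15)"
```

```text
3774 [266.23741388 191.43667197] ((436.4119567871094, 22.243404388427734), (85.38927459716797, 58.36380386352539), 80.03936767578125)
state [0.4447 0.0277 0.1603] -10.7 w 0.0849 t 40.87 tilt [ 0.06  -0.009] F [0.2 0.9 0.1]
[[[-1.2,0.9,14.4],-0.08],[[-1.2,0.9,14.4],-0.08],[[-1.2,0.9,14.4],-0.08],[[-1.2,0.9,14.4],-0.08],[[-1.2,0.8,14.5],-0.08],[[-1.2,0.9,14.4],-0.08],[[-1.2,0.8,14.5],-0.08],[[-1.2,0.9,14.4],-0.08],[[-1.3,0.8,14.5],-0.08]]
```

Emit:
{"name": "carry_out", "arguments": {
  "series": [
    [[-38,0,0],0],
    [[-38,0,0],0],
    [[-38,0,0],0],
    [[0,0,0],0],
    [[0,0,0],0]
  ]
}}

```text
clock: 41.28
position: [0.3321, 0.0488, 0.1539]
ee_rot: [0.002, 0.995, -0.094, 0.032]
contact_force: [0.9, -0.2, 1.0]
width: 0.0852
```

Emit:
{"name": "carry_out", "arguments": {
  "series": [
    [[11,0,0],0],
    [[11,0,0],0],
    [[11,0,0],0],
    [[11,0,0],0],
    [[11,0,0],0],
    [[11,0,0],0],
    [[11,0,0],0],
    [[11,0,0],0],
    [[11,0,0],0],
    [[8,0,0],0]
  ]
}}

```text
clock: 42.12
position: [0.4559, 0.0249, 0.1633]
ee_rot: [0.002, 0.995, -0.095, 0.035]
contact_force: [-0.2, 1.0, -0.2]
width: 0.0852
```

```bash
python3 -c "
from h import *
aim(.437,.0217,.0,-10,15)"
```

```text
state [0.4559 0.0249 0.1633] -10.88 w 0.0852 t 42.12 tilt [ 0.069 -0.01 ] F [-0.2  1.  -0.2]
[[[-2.4,0.6,14.7],-0.08],[[-2.4,0.7,14.7],-0.08],[[-2.4,0.6,14.7],-0.08],[[-2.4,0.6,14.7],-0.08],[[-2.4,0.7,14.7],-0.08],[[-2.4,0.6,14.7],-0.08],[[-2.4,0.6,14.7],-0.08],[[-2.4,0.7,14.7],-0.08],[[-2.4,0.6,14.8],-0.08],[[-2.4,0.7,14.7],-0.08]]
[[[-2.5,0.6,14.8],-0.08]]
```

Emit:
{"name": "carry_out", "arguments": {
  "series": [
    [[-3,0.6,14],0],
    [[-3,0.7,15],0],
    [[-3,0.6,15],0],
    [[-3,0.6,15],0],
    [[-3,0.7,15],0],
    [[-3,0.6,15],0],
    [[-3,0.6,15],0],
    [[-3,0.7,15],0],
    [[-2.5,0.6,14],0],
    [[-2,0.6,10],0]
  ]
}}

```text
clock: 42.95
position: [0.4484, 0.0208, 0.0157]
ee_rot: [0.002, 0.995, -0.095, 0.04]
contact_force: [-1.0, 0.0, -0.8]
width: 0.0845
```

```bash
python3 -c "
from h import *
aim(.437,.0217,-.035,-10,9)"
```

```text
state [0.4484 0.0208 0.0157] -10.88 w 0.0845 t 42.95 tilt [ 0.079 -0.011] F [-1.   0.  -0.8]
[[[-2.0,0.2,8.3],-0.15],[[-2.0,0.2,8.3],-0.15],[[-2.0,0.2,8.3],-0.15],[[-2.1,0.2,8.3],-0.15],[[-2.0,0.2,8.4],-0.15],[[-2.1,0.3,8.3],-0.15]]
```

Emit:
{"name": "carry_out", "arguments": {
  "series": [
    [[-4,0.2,6],-0.15],
    [[-4,0.2,6],-0.15],
    [[-3,0.2,8],-0.15],
    [[-2,0.2,8],-0.15],
    [[-1.5,0.2,8],-0.15],
    [[-1,0.2,8],-0.15],
    [[0,0,5],0],
    [[0,0,0],0],
    [[0,0,0],0]
  ]
}}

```text
clock: 43.7
position: [0.4366, 0.0221, -0.0379]
ee_rot: [0.002, 0.996, -0.086, 0.039]
contact_force: [0.5, 0.3, -0.3]
width: 0.0847
```

```bash
python3 -c "
from h import *
aim(.437,.0217,-.039,-10,9)"
```

```text
state [ 0.4366  0.0221 -0.0379] -9.86 w 0.0847 t 43.7 tilt [ 0.078 -0.011] F [ 0.5  0.3 -0.3]
[[[3.5,0.2,1.4],0.14]]
```

Emit:
{"name": "carry_out", "arguments": {
  "series": [
    [[3,0,1],0],
    [[0,0,0],0],
    [[0,0,0],0],
    [[0,0,0],0],
    [[0,0,0],0],
    [[0,0,0],0],
    [[0,0,0],0],
    [[0,0,0],0]
  ],
  "fingers": 50,
  "squeeze": 60
}}

```text
clock: 44.37
position: [0.4427, 0.0213, -0.0359]
ee_rot: [0.002, 0.995, -0.086, 0.042]
contact_force: [0.3, 0.2, 0.3]
width: 0.0605
```

```bash
python3 -c "
from h import *
aim(.437,.0217,.03,-10,9)"
```

```text
state [ 0.4427  0.0213 -0.0359] -9.86 w 0.0605 t 44.37 tilt [ 0.083 -0.011] F [0.3 0.2 0.3]
[[[0.4,0.0,-8.2],0.02],[[0.4,0.0,-8.2],0.02],[[0.4,0.0,-8.2],0.02],[[0.4,0.1,-8.3],0.02],[[0.4,0.0,-8.2],0.02],[[0.4,0.1,-8.3],0.02],[[0.4,0.0,-8.2],0.02],[[0.4,0.1,-8.3],0.02]]
```

Emit:
{"name": "carry_out", "arguments": {
  "series": [
    [[0,0,-6],0],
    [[0,0,-12],0],
    [[1,0,-20],0],
    [[1,0,-25],0],
    [[1,0,-25],0],
    [[1,0,-25],0],
    [[1,0,-25],0],
    [[1,0,-25],0],
    [[1,0,-25],0],
    [[1,0,-25],0]
  ],
  "squeeze": 70
}}

```text
clock: 45.2
position: [0.425, 0.0232, 0.1833]
ee_rot: [0.002, 0.996, -0.086, 0.033]
contact_force: [0.3, -0.8, -0.4]
width: 0.06
```

Emit:
{"name": "carry_out", "arguments": {
  "series": [
    [[1,0,-25],0],
    [[1,0,-25],0],
    [[1,0,-20],0],
    [[0,0,-10],0],
    [[0,0,0],0],
    [[0,0,0],0]
  ]
}}

```text
clock: 45.7
position: [0.4222, 0.0236, 0.2756]
ee_rot: [0.002, 0.996, -0.086, 0.04]
contact_force: [0.6, 0.4, -0.8]
width: 0.0601
```

```bash
cat >> h.py <<'E'
def cov(zt):
    """held cover: cast green block top outline onto plane z=zt (world)"""
    k=grab("wrist"); h=hsv(k["f"]); g=(h[...,0]>60)&(h[...,0]<95)&(h[...,1]>60)&(h[...,2]>70)
    for a,ce,m in sorted(blobs(g,3000),key=lambda b:-b[0]):
        if abs(ce[0]-280)<60:
            ct=max(cv2.findContours(m,0,1)[0],key=cv2.contourArea); r=cv2.minAreaRect((onz(k,ct[:,0].astype(float),zt)[:,:2]*1000).astype(np.float32)); print(a,np.round(ce),r,cv2.approxPolyDP(ct,4,True)[:,0].tolist())
    return k
E
python3 -c "
from h import *
z=tool(st())[1][2]; cov(z+.054)
plan([(.556,-.035,.27,-8,24)])"
```

```text
19121 [280. 273.] ((418.7104187011719, 24.873863220214844), (88.97792053222656, 61.147911071777344), 80.2955551147461) [[337, 197], [219, 200], [217, 265], [228, 356], [336, 347], [344, 206]]
state [0.4222 0.0236 0.2754] -9.85 w 0.0601 t 45.75 tilt [ 0.079 -0.011] F [ 0.6  0.1 -0.7]
[[[20.1,5.0,2.4],-0.26],[[20.1,5.1,2.3],-0.26],[[20.1,5.2,2.4],-0.26],[[20.1,5.3,2.3],-0.26],[[20.1,5.3,2.4],-0.26],[[20.0,5.4,2.3],-0.26],[[20.0,5.6,2.4],-0.26]]
```

Emit:
{"name": "carry_out", "arguments": {
  "series": [
    [[18,5,2],-0.3],
    [[18,5,2],-0.3],
    [[18,5,2],-0.3],
    [[18,5,2],-0.3],
    [[18,5,2],-0.3],
    [[16,5,1],-0.2],
    [[10,4,1],0],
    [[5,2,0],0],
    [[0,0,0],0],
    [[0,0,0],0]
  ]
}}

```text
clock: 46.58
position: [0.5378, -0.0341, 0.2587]
ee_rot: [0.001, 0.997, -0.07, 0.028]
contact_force: [0.5, 1.1, 0.2]
width: 0.0601
```

```bash
python3 -c "
from h import *
z=tool(st())[1][2]; cov(z+.054)
plan([(.554,-.036,.225,-8.2,12)])"
```

```text
19138 [280. 273.] ((535.23095703125, -33.47829818725586), (90.07624053955078, 60.995880126953125), 82.42903900146484) [[337, 197], [219, 200], [217, 265], [228, 356], [304, 354], [336, 345], [344, 215]]
state [ 0.5377 -0.0341  0.2587] -8.07 w 0.0601 t 46.63 tilt [ 0.055 -0.006] F [-0.2  0.3 -1.1]
[[[3.6,-0.1,8.6],0.03],[[3.6,-0.1,8.6],0.03],[[3.7,-0.1,8.7],0.03],[[3.6,-0.0,8.6],0.03]]
```

Emit:
{"name": "carry_out", "arguments": {
  "series": [
    [[6,0,1],0],
    [[5,0,6],0],
    [[3,0,8],0],
    [[1,0,10],0],
    [[0,0,10],0],
    [[0,0,6],0],
    [[0,0,0],0],
    [[0,0,0],0]
  ]
}}

```text
clock: 47.3
position: [0.5535, -0.0344, 0.2147]
ee_rot: [0.001, 0.997, -0.069, 0.027]
contact_force: [0.4, -0.0, -0.5]
width: 0.0596
```

```bash
python3 -c "
from h import *
z=tool(st())[1][2]; cov(z+.054)
plan([(.553,-.0352,.203,-8.2,12)])"
```

```text
19247 [280. 273.] ((550.9087524414062, -33.84940719604492), (90.35897064208984, 61.02164840698242), 82.52935791015625) [[337, 197], [219, 200], [217, 264], [228, 356], [335, 349], [344, 212]]
state [ 0.5534 -0.0344  0.2147] -7.94 w 0.0597 t 47.35 tilt [ 0.054 -0.005] F [-0.3 -0.9  0.7]
[[[-0.9,0.9,11.7],0.26]]
```

The cover is at (0.5509, -0.0338) and 82.5°, within 1 mm of the mouth centre. I'll lower it gently.

Emit:
{"name": "carry_out", "arguments": {
  "series": [
    [[0,0.5,4],0],
    [[0,0,4],0],
    [[0,0,3],0],
    [[0,0,2],0],
    [[0,0,0],0]
  ]
}}

```text
clock: 47.77
position: [0.5549, -0.0352, 0.2019]
ee_rot: [0.001, 0.997, -0.069, 0.029]
contact_force: [-0.2, 0.3, -0.0]
width: 0.06
```

Emit:
{"name": "carry_out", "arguments": {
  "series": [
    [[0,0,2],0],
    [[0,0,2],0],
    [[0,0,0],0]
  ]
}}

```text
clock: 48.02
position: [0.5553, -0.0353, 0.1978]
ee_rot: [0.001, 0.997, -0.069, 0.029]
contact_force: [-0.0, -0.5, -0.9]
width: 0.0599
```

Emit:
{"name": "carry_out", "arguments": {
  "series": [
    [[0,0,1.5],0],
    [[0,0,0],0]
  ]
}}

```text
clock: 48.18
position: [0.5555, -0.0353, 0.1962]
ee_rot: [0.001, 0.997, -0.069, 0.029]
contact_force: [-0.1, 0.1, -0.5]
width: 0.0598
```

```bash
python3 -c "
from h import *
z=tool(st())[1][2]; cov(z+.054)
plan([(.553,-.0352,.196,-8.2,12)])"
```

```text
19159 [279. 273.] ((552.7699584960938, -34.384681701660156), (89.78168487548828, 60.93706512451172), 82.50165557861328) [[335, 196], [219, 200], [217, 265], [228, 356], [334, 350], [344, 215]]
state [ 0.5556 -0.0353  0.1964] -7.95 w 0.06 t 48.23 tilt [ 0.058 -0.006] F [-0.2  0.2  0.2]
[[[-2.6,0.2,0.2],0.25]]
```

Emit:
{"name": "carry_out", "arguments": {
  "series": [
    [[-2.2,0,0],0],
    [[0,0,1.5],0],
    [[0,0,0],0]
  ]
}}

```text
clock: 48.48
position: [0.5537, -0.0351, 0.1952]
ee_rot: [0.001, 0.997, -0.069, 0.03]
contact_force: [0.3, 1.1, -0.7]
width: 0.0599
```

Emit:
{"name": "carry_out", "arguments": {
  "series": [
    [[0,0,1.5],0],
    [[0,0,0],0]
  ]
}}

```text
clock: 48.65
position: [0.5545, -0.0352, 0.1954]
ee_rot: [0.001, 0.997, -0.069, 0.031]
contact_force: [0.0, 0.4, -0.8]
width: 0.0598
```

Emit:
{"name": "carry_out", "arguments": {
  "series": [
    [[0,0,1.5],0],
    [[0,0,0],0]
  ]
}}

```text
clock: 48.82
position: [0.5552, -0.0353, 0.1951]
ee_rot: [0.001, 0.997, -0.069, 0.032]
contact_force: [-0.3, -0.6, -0.2]
width: 0.0601
```

```bash
python3 -c "
from h import *
z=tool(st())[1][2]; cov(z+.054)
plan([(.553,-.0352,.196,-8.2,12)])"
```

```text
19150 [279. 273.] ((552.2514038085938, -34.410831451416016), (89.89192199707031, 60.751766204833984), 82.40265655517578) [[338, 198], [219, 200], [217, 264], [228, 356], [335, 349], [344, 213]]
state [ 0.5551 -0.0353  0.1949] -7.94 w 0.0597 t 48.87 tilt [ 0.064 -0.007] F [-0.2  0.4 -0.9]
[[[-2.0,0.2,-1.2],0.26]]
```

Contact: z stopped at 0.195, with the cover centre about 2 mm from the mouth centre. I'll release and rise.

Emit:
{"name": "carry_out", "arguments": {
  "series": [
    [[0,0,0],0],
    [[0,0,0],0],
    [[0,0,0],0],
    [[0,0,0],0],
    [[0,0,-10],0],
    [[0,0,-25],0],
    [[0,0,-30],0],
    [[0,0,-30],0],
    [[0,0,-15],0],
    [[0,0,0],0]
  ],
  "fingers": 85
}}

```text
clock: 49.7
position: [0.546, -0.0342, 0.3084]
ee_rot: [0.001, 0.997, -0.069, 0.029]
contact_force: [0.6, -0.1, 0.5]
width: 0.0851
```

```bash
python3 -c "
from h import *
cov(.25); plan([(.5,-.3,.3,-8.2,30)])"
```

```text
6540 [282. 207.] ((552.3727416992188, -34.52450942993164), (87.53754425048828, 59.69133377075195), 82.3810806274414) [[315, 161], [249, 161], [251, 255], [316, 253]]
state [ 0.5457 -0.0341  0.3073] -7.95 w 0.0853 t 49.75 tilt [ 0.056 -0.006] F [-0.2  0.2  0.4]
[[[-1.0,30.0,0.7],0.03],[[-1.0,30.0,0.7],0.03],[[-1.0,29.9,0.7],0.03],[[-0.9,30.0,0.7],0.03],[[-0.9,30.0,0.7],0.03],[[-0.9,29.9,0.7],0.03],[[-0.9,30.0,0.7],0.03],[[-0.9,29.9,0.7],0.03],[[-0.8,30.0,0.6],0.03]]
```

Cover at (0.5524, -0.0345), 82.4°, with its top at rim height plus 18 mm. I'll move the arm aside for a last check from the fixed cameras.

Emit:
{"name": "carry_out", "arguments": {
  "series": [
    [[-5,25,-5],0],
    [[-8,30,-5],0],
    [[-8,30,-5],0],
    [[-8,30,0],0],
    [[-8,30,0],0],
    [[-8,30,0],0],
    [[-8,30,0],0],
    [[-8,25,0],0],
    [[-5,12,0],0],
    [[0,0,0],0]
  ]
}}

```text
clock: 50.58
position: [0.4381, -0.2703, 0.304]
ee_rot: [-0.004, 0.998, -0.066, 0.019]
contact_force: [-0.3, -0.4, 0.8]
width: 0.0848
```

```bash
python3 -c "
from h import *
np.set_printoptions(precision=4,suppress=True)
c,t=scan(); S=grab('side')
h=hsv(t['f']); g=(h[...,0]>60)&(h[...,0]<95)&(h[...,1]>60)&(h[...,2]>85)
for a,ce,m in blobs(g,300):
    ct=max(cv2.findContours(m,0,1)[0],key=cv2.contourArea); r=cv2.minAreaRect((onz(t,ct[:,0].astype(float),.25)[:,:2]*1000).astype(np.float32))
    if abs(r[0][0]-552)<30 and abs(r[0][1]+34)<40: print('top cover',r,cv2.approxPolyDP(ct,3,True)[:,0].tolist())
a=cv2.resize(t['f'][165:265,180:350],(799,470),interpolation=cv2.INTER_CUBIC)[:,:500]; b=cv2.resize(S['f'][150:320,230:340],(300,470),interpolation=cv2.INTER_CUBIC)
cv2.imwrite('pics/end.png',np.hstack([a,b])); print(tool(st()))"
```

```text
wrist token [ 606.6 -396.4   14. ] size [41. 29.  0.]
wrist token [ 603.  -426.9   14. ] size [37. 30.  0.]
tray green 119 [604. 223.  16.]
tray green 54 [569. 189.  16.]
tray green 48 [552. 215.  16.]
top cover ((553.444091796875, -35.35028076171875), (86.22999572753906, 59.07198715209961), 82.46146392822266) [[297, 205], [295, 229], [331, 232], [332, 208]]
(array([[ 0.9908, -0.1288,  0.0406],
       [-0.1292, -0.9916,  0.0076],
       [ 0.0392, -0.0128, -0.9991]]), array([ 0.44  , -0.2674,  0.3049]))
```

View pics/end.png

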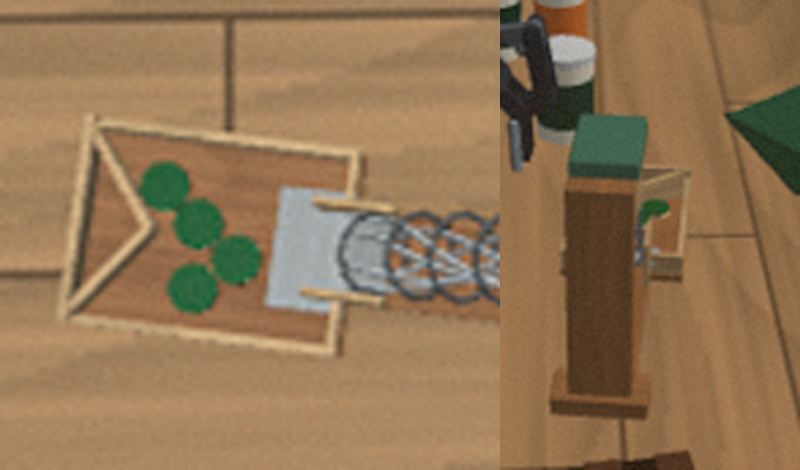

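The last picture shows four separate green discs in the tray at (165,186), (199,224), (238,259) and (193,288). The cover lies flat on the hopper and the arm is clear, so I'll hand it in.

```bash
python3 -c "
from h import *
manip.sign_off(); print(st()['clock'])"
```

```text
the job is handed in; nothing more can be done
the job is handed in; nothing more can be done
```

The job is done and handed in at about 51 s of the 210 s allowed. I laid the cover flat on the table, put all four tokens present through the turner one at a time, and set the cover back on the mouth.

**Last checks:**
- **Tokens:** the final top view shows four separate discs in the tray, all green side up. No pale token was left in any pocket. The scan's two other pale hits were off the rack; I took them as background from their place and size, without looking closer.
- **Cover:** it lies flat on the rim, 1 to 2 mm from the measured mouth centre and about 1° off the turner's direction. The opening has at least 8 mm of overlap on every side, so it is fully closed.
- **Left alone:** the arm ended clear of everything. I did not measure the jars, salami or card stand again at the end, but no path went near them and the force readings stayed below about 2 N.

**What disagreed:**
- **Fingertips:** they sit about 40 mm short of the stated TCP. My first close on the cover missed above it, touching nothing, and I allowed for the offset after that.
- **Width readings:** the gripper reads 1.5 to 3 mm low when holding something.
- **Tool tilt:** the tool drifted up to about 4.8° off vertical. I allowed for that in the aiming; it was about 4° at the last token drop, which still came out right.

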